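# Scoop dates from the date box into the serving dish

## Task

Pull the date scoop out from under the little wooden shelf, lay it down flat in the open, then take it again by its handle. In one scoop lift at least three dates out of the open date box, tip them gently into the white dish on the tray from just above it, and finally lay the scoop right way up on the marble or tray, away from the box. Do not touch dates with the gripper, leave any you do not serve in the box and the dish upright on its tray, and do not disturb the flask, the cups or the box's lid.

Things in the scene. Friction and masses are not known exactly. Their poses are not given: they have to be found in the camera images.
- scoop: Steel scoop, wooden handle, 0.16 kg. Origin: centre of the pan's underside. Pan 72 (x) x 62 mm (y), floor 2.5 thick, open at the nose (-x); sides 3 thick, 27 high (16 in the front 22 mm), back wall 27 high. Handle 16 wide, 14 thick, rises at 30 deg towards +x, middle line (34,0,20) to (131,0,76) mm. z up. Starts flat on the marble, pan and some 30 mm of handle showing, the rest under the shelf.
- scoop_grip (a point): Point on the middle line of the scoop's handle, at (103, 0, 60) mm in the scoop's frame: where to hold it.
- scoop_end (a point): End of the scoop's handle, (131, 0, 76) mm in the scoop's frame.
- scoop_well (a point): Middle of the scoop's pan, 15 mm above its underside.
- riser: Little dark wooden shelf, fixed. Origin on the marble, mid-width. Board 130 x 170 x 15 mm spans x 130 to 260 mm in this frame (front edge at x = 130), underside 100 mm, top 115 mm up. Side panels at y = +-78 mm, 144 mm clear between them. The scoop comes out towards -x.
- date_box: Open wooden box, fixed, 212 (x) x 86 mm (y), origin centre of underside. Inside 200 x 74 mm, floor at z = 6 mm, sides 38 high, 6 thick. At -x the floor turns up in a 47-degree ramp from x = -72 mm to the 38 mm end wall; at +x only a lip 18 mm high. Dates lie in the -x part; x from 20 to 100 mm is empty: room to set the scoop in, nose to -x, and push to the ramp.
- dish: White porcelain serving bowl standing on the tray, 130 mm across the rim and 45 mm high, 0.3 kg, origin at the centre of its underside.
- tray: Copper-coloured tray, fixed, 290 mm (x) by 210 mm (y), floor 4 mm thick, rim 12 mm high, with a flat handle at each x end; origin at the centre of its underside.
- flask: Matte black steel vacuum flask, standing, 68 mm diameter, 190 mm high, origin at the centre of its underside. To be left alone.
- cups: Four nested white finjan cups with gilt rims standing as one stack on the riser shelf, 61 mm diameter, 97 mm high, origin at the centre of the underside. To be left alone.
- box_lid: Lid of the date box lying flat on the marble beyond the box's +x end, 90 x 212 mm, 10 mm thick with a brass strip to 16 mm; origin at the centre of its underside. To be left alone.
- date1: A firm brown date, rounded, 32 mm long (x) and 20 mm thick, 12 g, origin at its centre, in the date box.
- date2: A firm brown date, rounded, 32 mm long (x) and 20 mm thick, 12 g, origin at its centre, in the date box.
- date3: A firm brown date, rounded, 32 mm long (x) and 20 mm thick, 12 g, origin at its centre, in the date box.
- date4: A firm brown date, rounded, 32 mm long (x) and 20 mm thick, 12 g, origin at its centre, in the date box.
- date5: A firm brown date, rounded, 32 mm long (x) and 20 mm thick, 12 g, origin at its centre, in the date box.

How it is judged:
By the outcome, as a careful person would: the job done as asked, in the order asked, and still so for the second after the job is handed in, with the robot touching nothing.
It also fails if it takes over 72 s, if anything falls off the work surface, if the arm or the gripper's body presses on something with over 40 N, if the wrist force passes 120 N, or if a joint passes its speed limit or range.

## Robot

A 6-joint arm with a two-finger parallel gripper is mounted at the origin on the work surface. World frame = base frame: x ahead of the robot, y to its left, z up, the work surface at z = 0. Lengths are in mm, angles in rad, forces in N, time in s.
With the tool pointing down it reaches from about 300 to 775 mm from the base axis. Payload 14.6 kg.
Tool frame: the origin (TCP) lies at the very end of the fingers, on their centre line; the grasp point (between the pads) lies 19 mm behind it; z points along the fingers, y is the line along which they close (so a half turn about z gives the same grasp; the last joint's range is limited). The gripper opens to 94 mm and grips with 3 to 60 N. Pads are 16 mm wide; open, the fingers measure 119 mm over their backs; the gripper's body (75 mm by 177 mm) begins 78 mm behind the grasp point.
Start: joints at [1.221, 0.3, 1.521, -0, 1.321, -0.067], TCP at [153.472, 528.143, 176.746] pointing down, gripper open.
Joint ranges: [-3.03, 3.03], [-0.79, 2.21], [0.23, 2.52], [-1.04, 4.18], [0, 3.07], [-2.55, 2.55]. Speed limits (rad/s): [2.22, 2.22, 2.57, 3.14, 3.14, 3.14].

## Interface

Orientations are given as [roll, pitch, yaw] about the fixed x, y, z axes, in that order (R = Rz(yaw) Ry(pitch) Rx(roll)).
In Python, from cell import manip gives the robot as it stands.
- The arm moves only by the tool servo_tool, never from a script. Its argument "rows" is a list of rows, each a list of 7 numbers: the turn, a rotation vector about the world's x, y, z in degrees, then the shift along the world's x, y, z in mm, then the closure, from 0 (fully open) to 1 (shut). In form: [[rx, ry, rz, dx, dy, dz, fingers], ...]. A call has 1 to 20 rows; each row shifts and turns the commanded pose from where the row before left it; what a row does not reach is not made up. A row lasts 1/8 s, in which the tool goes at most 62.5 mm and 10.7 degrees, less where a joint would pass 70% of its speed; a pose out of reach is approached as far as the arm can. A call with a gripper value outside its range is refused whole. The fingers move at their own pace and stop on an object; "grip_force" is the grip in N (left out, the last holds). Time passes only in rows, so rows that do not move let the fingers close. It gives the time, the measured TCP pose, the force, the opening and the grip force at its end, in the units of the state.
- manip.read_state(): the state, without advancing time (a new reading comes with each control period).
- manip.camera(name): name is "scene" or "top" or "wrist"; returns the picture (384x512x3 uint8, red, green, blue); there is no depth.
- manip.camera_info(name): a dict with "fx", "fy", "cx", "cy" (pixels), "position" and "rotation" of the camera in the world; the wrist camera has in their place "T_tool_cam" (4x4, takes a point from camera to tool coordinates, whose origin is the TCP and whose axes are the flange's). Camera axes: x right, y down, z forward; pixel columns grow to the right and rows downward; lengths in mm; the calibration is good to about 2 mm. The wrist camera is an equidistant fisheye: a pixel r from the principal point sees the ray r / f radians off the axis. A picture is of the moment at which its call begins: read the wrist's pose just before it. camera_info takes no time and is no camera call.
- manip.sign_off(): hands the job in; it is judged then, once.
The state is a dict: "clock": time; "joints": joint angles; "qd": joint speeds; "effort": joint torques, N m; "eef_pos": TCP position; "eef_rot": TCP orientation; "wrist_force": force on the tool from outside, world axes, zero at the start; "moment": the same for the moment, N m; "finger_gap": finger opening in mm; "finger_force": force on a finger pad.
Only numpy, scipy, OpenCV 4.12 (cv2) and the standard library are available. Lean on these libraries where they do the work, as an engineer would, in place of code of your own. Each camera call takes 0.05 s, during which the arm holds its last target. There are 200 camera calls.

## Working session

There is one attempt and no reset: what is moved stays moved. The work goes in short steps, Python scripts to look and compute and a tool call to move; the robot and the scene stay as the last step left them, time stands still between calls to the robot, and variables do not carry over. Pictures are saved under pics/ and viewed, at most 10 in all, crops included, and the job is handed in when it is done.

Besides the shell and the picture viewer there is one more tool, called after "Call:" in YAML: its name, and indented under it one key for each argument. servo_tool: Moves the arm, as the interface text tells. Its arguments: {"type":"object","properties":{"rows":{"type":"array","items":{"type":"array","items":{"type":"number"}}},"grip_force":{"type":"number"}},"required":["rows"]}

```bash
mkdir -p pics
cat > h.py <<'E'
import numpy as np, cv2
from cell import manip
def ray(name,u,v):
    c=manip.camera_info(name); R=np.array(c["rotation"]); p=np.array(c["position"])
    return p, R@np.array([(u-c["cx"])/c["fx"],(v-c["cy"])/c["fy"],1.])
def onz(name,u,v,z):
    p,d=ray(name,u,v); return p+d*(z-p[2])/d[2]
def proj(name,P):
    c=manip.camera_info(name); R=np.array(c["rotation"]); q=R.T@(np.array(P)-np.array(c["position"]))
    return c["fx"]*q[0]/q[2]+c["cx"], c["fy"]*q[1]/q[2]+c["cy"]
def save(n,f,s=1.0):
    im=manip.camera(n); cv2.imwrite("pics/"+f,cv2.resize(im[:,:,::-1],None,fx=s,fy=s,interpolation=cv2.INTER_CUBIC)); return im
E
python3 - <<'E'
from h import *
for n in("top","scene"):
    save(n,n+"1.png",1.5625); print(n,manip.camera_info(n))
print(manip.camera_info("wrist")); print(manip.read_state())
E
```

```text
top {'fx': 485.3182484255906, 'fy': 485.3182484255906, 'cx': 259.0999932078845, 'cy': 191.52001193160817, 'position': array([ 475.23428237,    2.40257296, 1172.52997365]), 'rotation': array([-3.02685587, -0.01744491, -1.55011329])}
scene {'fx': 390.60390173789614, 'fy': 390.60390173789614, 'cx': 254.96719324385896, 'cy': 196.807186681716, 'position': array([1032.56458399,  532.38481694,  657.05645203]), 'rotation': array([-2.26226304,  0.01523631,  2.45378648])}
{'fx': 297.3186396354542, 'fy': 297.3186396354542, 'cx': 253.7616948806776, 'cy': 191.52476216783666, 'T_tool_cam': array([[-1.09979792e-03, -9.74015043e-01, -2.26480652e-01,
         6.60691483e+01],
       [ 9.99999181e-01, -9.22936037e-04, -8.86801712e-04,
         5.49491613e-01],
       [ 6.54731052e-04, -2.26481442e-01,  9.74015260e-01,
        -2.07452798e+02],
       [ 0.00000000e+00,  0.00000000e+00,  0.00000000e+00,
         1.00000000e+00]])}
{'clock': 0.1, 'joints': array([ 1.22141682e+00,  3.00414986e-01,  1.52154221e+00, -3.92338086e-06,
        1.32065624e+00, -6.66218580e-02]), 'qd': array([-0.0001972 , -0.00071707, -0.00218299,  0.00194462, -0.00056823,
        0.00076366]), 'effort': array([-1.02566108e-03, -5.32640469e+01, -3.53289199e+01,  7.07974657e-02,
        2.35509756e-02, -3.48630795e-05]), 'eef_pos': array([153.37775702, 527.90679994, 176.23355754]), 'eef_rot': array([-3.14057388e+00, -6.41643528e-05,  2.85883594e+00]), 'wrist_force': array([ 0.70427607, -0.01523504, -0.37012687]), 'moment': array([-0.04432495, -0.05518758,  0.02304086]), 'finger_force': 0.0, 'finger_gap': 93.90517424279749}
```

View pics/top1.png

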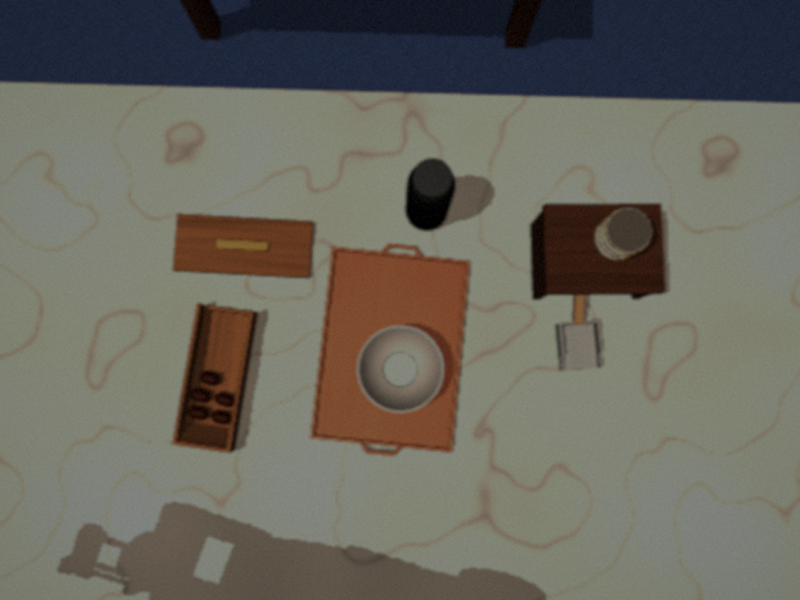

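View pics/scene1.png

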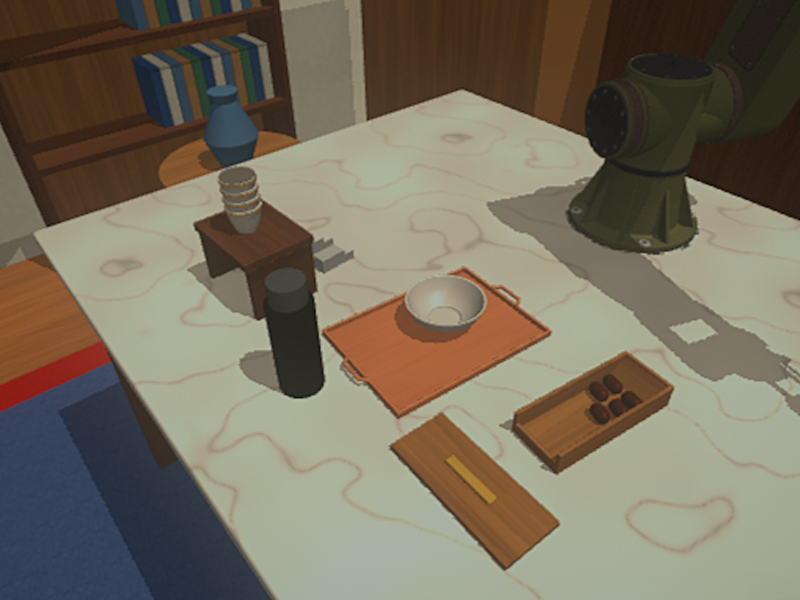

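The top view (at 1.56x) shows the box at (215,378) with dates at its lower end, the lid at (243,245), the tray at (392,350), the dish at (400,368), the flask at (430,195), the riser at (603,250) and the scoop pan at (580,345), with its handle going up under the riser. The scene view shows the same layout.

```bash
cat > /tmp/p.py <<'E'
s=open('h.py').read()
s=s.replace('import numpy as np, cv2','import numpy as np, cv2\nfrom scipy.spatial.transform import Rotation as Ro')
s=s.replace('np.array(c["rotation"])','Ro.from_euler("xyz",c["rotation"]).as_matrix()')
open('h.py','w').write(s)
E
python3 /tmp/p.py
python3 - <<'E'
from h import *
k=1.5625
im=cv2.imread('pics/top1.png'); hsv=cv2.cvtColor(im,cv2.COLOR_BGR2HSV)
P=lambda u,v,z:onz("top",u/k,v/k,z)[:2].round(1)
# hand-picked
print("scoop floor corners nose", P(559,370,3),P(603,367,3),"back top",P(556,322,27),P(599,320,27))
print("riser front top edge",P(532,297,115),P(664,293,115),"back",P(545,205,115),P(660,205,115))
print("box corners low(-x,38)",P(174,444,38),P(234,451,38),"far",P(200,305,38),P(256,312,18))
print("lid",[P(*a,10) for a in((178,214),(314,222),(311,276),(174,270))])
print("flask base/top",P(430,178,190))
def cont(m,z,name):
    c,_=cv2.findContours(m.astype(np.uint8),cv2.RETR_EXTERNAL,cv2.CHAIN_APPROX_NONE)
    for q in sorted(c,key=cv2.contourArea)[::-1][:6]:
        if cv2.contourArea(q)<60: continue
        b=cv2.boxPoints(cv2.minAreaRect(q)); print(name,cv2.contourArea(q),b.round(0).tolist(),[P(*a,z).tolist() for a in b])
H,S,V=cv2.split(hsv)
roi=np.zeros(H.shape,bool)
def R(x0,x1,y0,y1):
    r=roi.copy(); r[y0:y1,x0:x1]=1; return r
cont(R(165,265,295,460)&(S>110),38,"box")
cont(R(185,240,365,430)&(V<62),16,"dates")
cont(R(165,320,205,285)&(S>110),10,"lid")
cont(R(300,480,255,445)&(S>120),12,"tray")
cont(R(340,460,310,425)&(S<70),45,"dish")
cont(R(560,600,290,330)&(S>100),27,"handle")
cont(R(525,675,195,305)&(V<90)&(S>90),115,"riser")
for z,n in((0,"m"),):
    print([hsv[y,x].tolist() for y,x in((345,580),(345,558),(345,602),(360,580),(345,620),(380,580),(325,580),(333,590))])
crop=im[280:390,530:630]; cv2.imwrite('pics/scoopcrop.png',np.hstack([cv2.resize(crop,(400,440),interpolation=cv2.INTER_CUBIC),cv2.resize(im[360:460,165:265],(400,440),interpolation=cv2.INTER_CUBIC)]))
E
```

```text
scoop floor corners nose [ 506.1 -255.1] [ 512.1 -323.3] back top [ 578.  -245.4] [ 582.6 -311.2]
riser front top edge [ 604.7 -192.6] [ 614.7 -379.7] back [ 737.6 -211. ] [ 741.7 -376.3]
box corners low(-x,38) [385.1 319.3] [376.7 231.2] far [590.8 291.9] [584.  211.5]
lid [array([735.1, 340.5]), array([727.6, 129. ]), array([642.5, 130.7]), array([646.9, 341.8])]
flask base/top [751.8 -42.5]
box 8315.0 [[173.0, 443.0], [196.0, 302.0], [256.0, 312.0], [233.0, 453.0]] [[385.9, 321.4], [595.3, 297.9], [582.3, 207.6], [373.2, 233.1]]
dates 1853.0 [[185.0, 365.0], [234.0, 365.0], [234.0, 429.0], [185.0, 429.0]] [[501.3, 315.4], [502.8, 241.6], [407.2, 237.2], [405.8, 310.3]]
dates 76.5 [[233.0, 429.0], [239.0, 396.0], [243.0, 397.0], [238.0, 430.0]] [[407.5, 238.6], [456.6, 232.7], [455.5, 225.3], [406.4, 231.3]]
lid 7366.5 [[173.0, 270.0], [176.0, 214.0], [313.0, 221.0], [310.0, 277.0]] [[647.2, 343.0], [735.5, 343.1], [728.8, 130.9], [640.4, 132.6]]
tray 25697.5 [[311.0, 439.0], [330.0, 246.0], [469.0, 260.0], [451.0, 453.0]] [[394.3, 121.8], [689.5, 103.3], [673.5, -114.0], [378.4, -89.3]]
tray 193.0 [[300.0, 255.0], [310.0, 255.0], [310.0, 276.0], [300.0, 276.0]] [[674.6, 148.6], [675.0, 133.1], [642.2, 132.0], [641.8, 147.4]]
dish 5768.0 [[340.0, 369.0], [401.0, 308.0], [461.0, 368.0], [400.0, 429.0]] [[500.3, 79.9], [593.0, -8.3], [504.8, -100.0], [413.7, -11.4]]
dish 64.5 [[456.0, 379.0], [459.0, 379.0], [459.0, 424.0], [456.0, 424.0]] [[488.4, -92.8], [488.5, -97.2], [422.7, -98.0], [422.6, -93.6]]
handle 397.5 [[560.0, 290.0], [599.0, 290.0], [599.0, 323.0], [560.0, 323.0]] [[627.3, -251.7], [628.6, -311.6], [578.0, -311.1], [576.7, -251.5]]
riser 11235.0 [[532.0, 205.0], [663.0, 204.0], [664.0, 296.0], [533.0, 297.0]] [[736.9, -191.9], [743.8, -381.0], [610.8, -380.1], [604.5, -193.6]]
[[19, 34, 121], [30, 28, 73], [21, 47, 104], [18, 32, 121], [35, 33, 133], [37, 32, 135], [16, 53, 115], [19, 34, 121]]
```

View pics/scoopcrop.png

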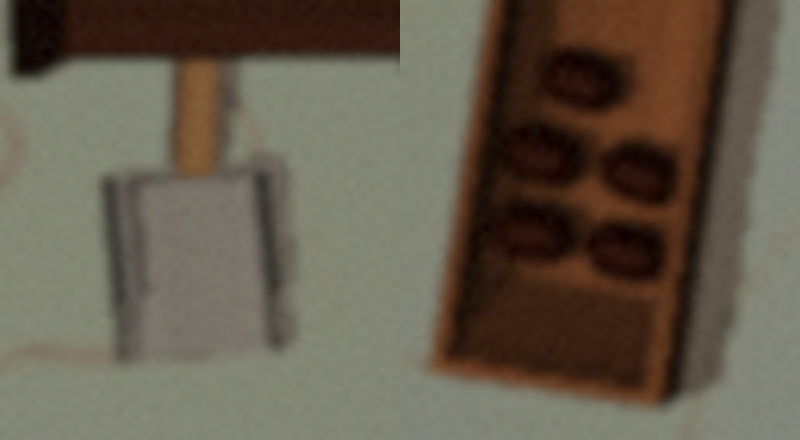

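The crop shows the scoop's pan walls from (118,360) and (285,348) at the front to (104,180) and (265,160) at the back. The handle midline is at column 198. The dates lie in a 2+2+1 pattern near the ramp. I'll move above the scoop now and look with the wrist camera.

Call:
servo_tool:
  rows:
    - [0, 0, -8.75, 20.5, -44.5, 3, 0]
    - [0, 0, -8.75, 20.5, -44.5, 3, 0]
    - [0, 0, -8.75, 20.5, -44.5, 3, 0]
    - [0, 0, -8.75, 20.5, -44.5, 3, 0]
    - [0, 0, -8.75, 20.5, -44.5, 3, 0]
    - [0, 0, -8.75, 20.5, -44.5, 3, 0]
    - [0, 0, -8.75, 20.5, -44.5, 3, 0]
    - [0, 0, -8.75, 20.5, -44.5, 3, 0]
    - [0, 0, -8.75, 20.5, -44.5, 3, 0]
    - [0, 0, -8.75, 20.5, -44.5, 3, 0]
    - [0, 0, -8.75, 20.5, -44.5, 3, 0]
    - [0, 0, -8.75, 20.5, -44.5, 3, 0]
    - [0, 0, -8.75, 20.5, -44.5, 3, 0]
    - [0, 0, -8.75, 20.5, -44.5, 3, 0]
    - [0, 0, -8.75, 20.5, -44.5, 3, 0]
    - [0, 0, -8.75, 20.5, -44.5, 3, 0]
    - [0, 0, -8.75, 20.5, -44.5, 3, 0]
    - [0, 0, -8.75, 20.5, -44.5, 3, 0]
    - [0, 0, 0, 0, 0, 0, 0]

```text
clock: 2.48
eef_pos: [522.6, -275.0, 229.2]
eef_rot: [-3.14, 0.002, 0.106]
wrist_force: [-0.7, 0.2, 0.2]
finger_gap: 94.3
finger_force: 0.0
```

```bash
cat >> h.py <<'E'
def wray(u,v,st):
    c=manip.camera_info("wrist"); T=np.array(c["T_tool_cam"]); R=Ro.from_euler("xyz",st["eef_rot"]).as_matrix()
    a=np.array([u-c["cx"],v-c["cy"]]); r=np.hypot(*a); th=r/c["fx"]
    d=np.r_[a/r*np.sin(th),np.cos(th)]
    return R@T[:3,3]+st["eef_pos"], R@T[:3,:3]@d
def wonz(u,v,z,st):
    p,d=wray(u,v,st); return (p+d*(z-p[2])/d[2])[:2].round(1)
E
python3 - <<'E'
from h import *
import pickle
st=manip.read_state(); pickle.dump(st,open('st2.pkl','wb'))
save("wrist","w1.png",1.5625); print(st["joints"].round(3),st["eef_pos"])
E
```

```text
[-0.546  0.361  1.32  -0.     1.463  0.919] [ 522.5853269  -275.01532852  229.2390521 ]
```

View pics/w1.png

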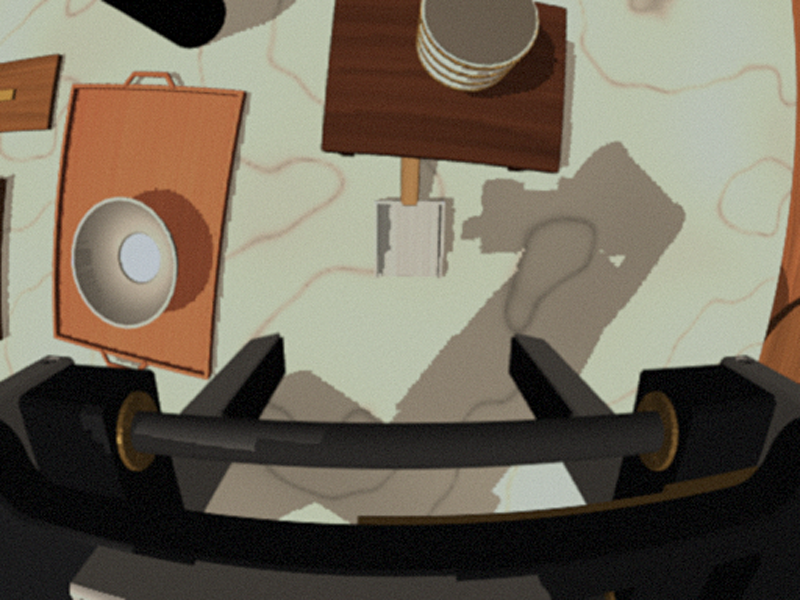

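The wrist view shows the scoop pan with nose corners at (376,276) and (442,277), back corners at (377,200) and (445,200), and the handle at column 410, rows 158–205. The riser's front edge runs from (323,151) to (558,171).

Run:
```python
from h import *
import pickle
st=pickle.load(open('st2.pkl','rb')); k=1.5625
W=lambda u,v,z:wonz(u/k,v/k,z,st)
P=lambda u,v,z:onz("top",u/k,v/k,z)[:2].round(1)
print("nose",W(376,276,2),W(442,277,2),"back",W(377,200,27),W(445,200,27),"handle base",W(410,205,27),"handle@edge",W(410.5,158,42))
print("top: nose",P(559.5,370,8),P(601.5,367,8),"back",P(556,325,27),P(597,320,27),"handle",P(579.5,322,29),P(579.5,296,40))
print("riser",W(323,151,115),W(558,171,115),"top",P(544,295,115),P(664,293,115))
```

```text
nose [ 506.1 -256.2] [ 511.8 -318.9] back [ 578.5 -251.1] [ 585.  -310.4] handle base [ 577.1 -280.3] handle@edge [ 617.2 -276. ]
top: nose [ 505.9 -254.8] [ 511.9 -319.6] back [ 573.5 -245.4] [ 582.5 -308.1] handle [ 578.7 -280.8] [ 617.1 -278.3]
riser [ 611.1 -214. ] [ 617.4 -379.8] top [ 608.  -209.5] [ 614.7 -379.7]
```

Call:
servo_tool:
  rows:
    - [0, 0, -0.8, 0, 0, 0, 0.53]
    - [0.46, -4.98, 0, 8.3, -1.1, -25.7, 0.53]
    - [0.46, -4.98, 0, 8.3, -1.1, -25.7, 0.53]
    - [0.46, -4.98, 0, 8.3, -1.1, -25.7, 0.53]
    - [0.46, -4.98, 0, 8.3, -1.1, -25.7, 0.53]
    - [0.46, -4.98, 0, 8.3, -1.1, -25.7, 0.53]
    - [0.46, -4.98, 0, 8.3, -1.1, -25.7, 0.53]
    - [0, 0, 0, 0, 0, 0, 0.53]
    - [0, 0, 0, 0, 0, 0, 0.53]

```text
clock: 3.65
eef_pos: [572.9, -279.3, 78.3]
eef_rot: [3.138, -0.524, 0.098]
wrist_force: [0.3, -0.3, -0.4]
finger_gap: 44.3
finger_force: 0.0
```

Run:
```python
from h import *
import pickle
st=manip.read_state();print(st["joints"].round(4),st["eef_pos"],st["finger_gap"]);R=Ro.from_euler("xyz",st["eef_rot"]).as_matrix();print(R.round(3))
save("wrist","w2.png",1.5625)
```

```text
[-0.6758  0.386   1.7568  0.5768  0.6895  0.4039] [ 572.85318233 -279.27417288   78.34402502] 44.25991787072031
[[ 0.862  0.096  0.498]
 [ 0.085 -0.995  0.045]
 [ 0.5    0.003 -0.866]]
```

View pics/w2.png

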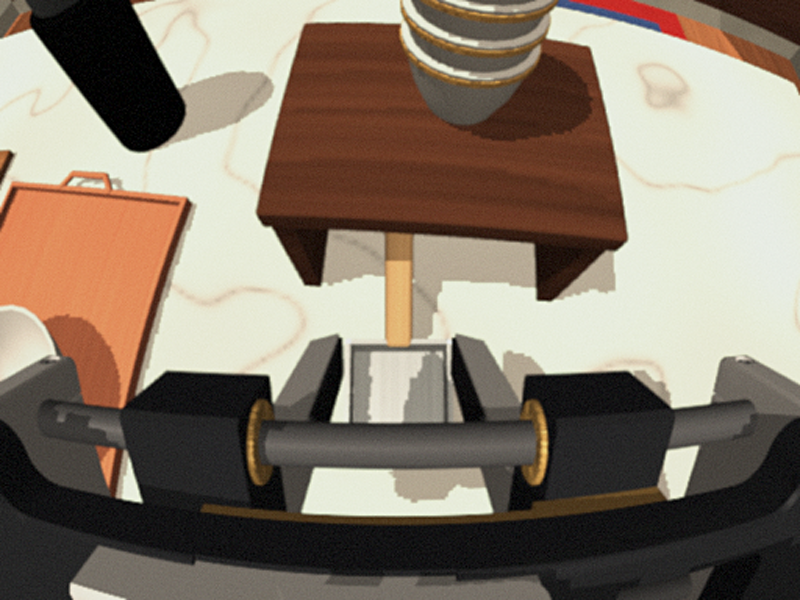

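Call:
servo_tool:
  rows:
    - [0, 0, 0, 8.6, 0.3, -16, 0.53]
    - [0, 0, 0, 8.6, 0.3, -16, 0.53]
    - [0, 0, 0, 8.6, 0.3, -16, 0.53]
    - [0, 0, 0, 8.5, 0.2, -15.8, 0.53]
    - [0, 0, 0, 0, 0, 0, 0.53]
    - [0, 0, 0, 0, 0, 0, 1]
    - [0, 0, 0, 0, 0, 0, 1]
    - [0, 0, 0, 0, 0, 0, 1]
    - [0, 0, 0, 0, 0, 0, 1]
  grip_force: 40

```text
clock: 4.82
eef_pos: [606.6, -278.4, 13.0]
eef_rot: [3.139, -0.524, 0.097]
wrist_force: [-0.1, 0.4, -0.3]
finger_gap: 7.8
finger_force: 0.0
```

Run:
```python
from h import *
st=manip.read_state();print(st["eef_pos"],st["finger_gap"],st["finger_force"])
a=manip.camera("wrist")[130:290,170:350]; b=manip.camera("top")[170:260,330:420]
cv2.imwrite("pics/w3.png",np.hstack([cv2.resize(a,(400,360))[:,:,::-1],cv2.resize(b,(360,360),interpolation=cv2.INTER_CUBIC)[:,:,::-1]]))
```

```text
[ 606.57198855 -278.4498827    13.03324517] 7.7885307549963105 0.0
```

View pics/w3.png

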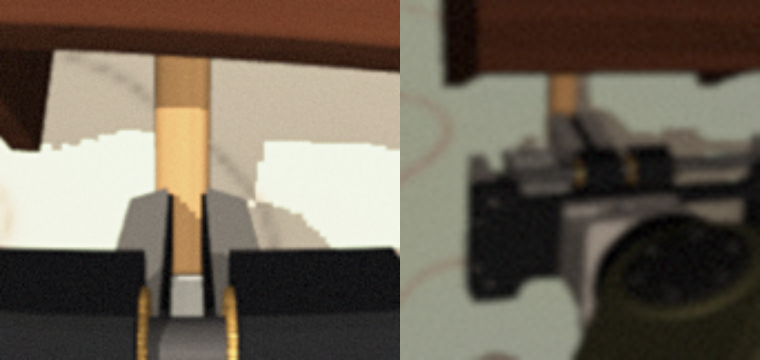

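The left half shows the fingers at the handle with tips at (165,195) and (235,195), and the handle spans columns 156–209. The gap reads 7.8 with no force, so I'll give the fingers more time.

Call:
servo_tool:
  rows:
    - [0, 0, 0, 0, 0, 0, 1]
    - [0, 0, 0, 0, 0, 0, 1]

```text
clock: 5.18
eef_pos: [606.5, -278.3, 12.7]
eef_rot: [3.139, -0.524, 0.097]
wrist_force: [-0.1, 0.9, 0.1]
finger_gap: 0.6
finger_force: 0.0
```

Run:
```python
from h import *
st=manip.read_state();print(st["eef_pos"],st["finger_gap"],st["finger_force"], proj("scene",st["eef_pos"]))
a=manip.camera("wrist")[150:270,190:330]; b=manip.camera("scene"); u,v=map(int,proj("scene",st["eef_pos"]))
b=b[v-60:v+40,u-50:u+50]
cv2.imwrite("pics/w4.png",np.hstack([cv2.resize(a,(420,380),interpolation=cv2.INTER_CUBIC)[:,:,::-1],cv2.resize(b,(380,380),interpolation=cv2.INTER_CUBIC)[:,:,::-1]]))
```

```text
[ 606.54941981 -278.32502766   12.70375384] 0.5973527858201009 0.0 (np.float64(192.78162749502386), np.float64(170.82054553945713))
```

View pics/w4.png

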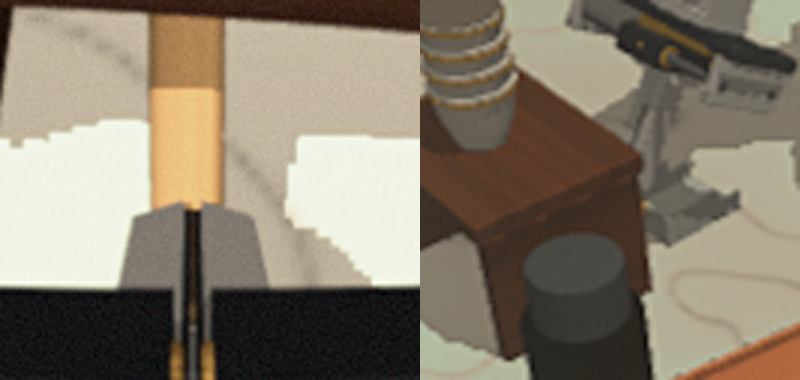

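Run:
```python
from h import *
c=np.array([np.cos(.0925),np.sin(.0925)]); n=np.array([-c[1],c[0]])
def S(x,y,z): return np.r_[np.array([545,-284])+x*c+y*n, z]
def cr(P):
    u,v=proj("scene",P); return round((u-142)*3.8+420),round((v-110)*3.8)
print("pan corners: back-left top",cr(S(36,31,27)),"bottom",cr(S(36,31,0)),"nose-left bottom",cr(S(-36,31,0)),"back-right top",cr(S(36,-31,27)))
for x in(36,44,52,60): print("handle",x,[cr(S(x,8,20+(x-34)*.577+o)) for o in(8,-8)])
st=manip.read_state();R=Ro.from_euler("xyz",st["eef_rot"]).as_matrix()
for s in(0,10,20,40,60): print("finger",s,[cr(st["eef_pos"]+R@np.array([o,-12,-s])) for o in(-8,8)])
print("riser front-left corner top/bot", cr([610,-209,115]),cr([610,-209,0]))
a=cv2.imread("pics/w4.png");
```

```text
pan corners: back-left top (665, 218) bottom (668, 247) nose-left bottom (740, 208) back-right top (613, 185)
handle 36 [(645, 203), (647, 220)]
handle 44 [(636, 202), (638, 220)]
handle 52 [(626, 201), (629, 219)]
handle 60 [(617, 201), (619, 219)]
finger 0 [(631, 238), (615, 237)]
finger 10 [(635, 226), (619, 225)]
finger 20 [(639, 213), (623, 212)]
finger 40 [(647, 188), (631, 187)]
finger 60 [(656, 163), (640, 162)]
riser front-left corner top/bot (647, 155) (663, 290)
```

The picture shows the closed fingers hiding the handle, with the scoop not moved. The geometry says the pads should straddle the handle, so I'll open and probe sideways gently.

Call:
servo_tool:
  rows:
    - [0, 0, 0, 0, 0, 0, 0.66]
    - [0, 0, 0, 0, 0, 0, 0.66]
    - [0, 0, 0, 0, 0, 0, 0.66]
    - [0, 0, 0, 0, 0, 0, 0.66]
    - [0, 0, 0, 0, 4, 0, 0.66]
    - [0, 0, 0, 0, 4, 0, 0.66]
    - [0, 0, 0, 0, 4, 0, 0.66]
    - [0, 0, 0, 0, 0, 0, 0.66]

```text
clock: 6.28
eef_pos: [606.6, -266.0, 12.8]
eef_rot: [3.139, -0.524, 0.097]
wrist_force: [-0.2, 0.5, 0.1]
finger_gap: 32.0
finger_force: 0.0
```

Run:
```python
from h import *
st=manip.read_state();print(st["eef_pos"],st["finger_gap"],st["wrist_force"],st["moment"])
a=manip.camera("wrist")[150:270,190:330]; b=manip.camera("scene")[110:210,142:242]
cv2.imwrite("pics/w5.png",np.hstack([cv2.resize(a,(420,380),interpolation=cv2.INTER_CUBIC)[:,:,::-1],cv2.resize(b,(380,380),interpolation=cv2.INTER_CUBIC)[:,:,::-1]]))
```

```text
[ 606.60147658 -265.96099822   12.75263095] 32.00064177868267 [-0.19617237  0.53979842  0.05549794] [-0.08273196  0.28891826  0.02351216]
```

View pics/w5.png

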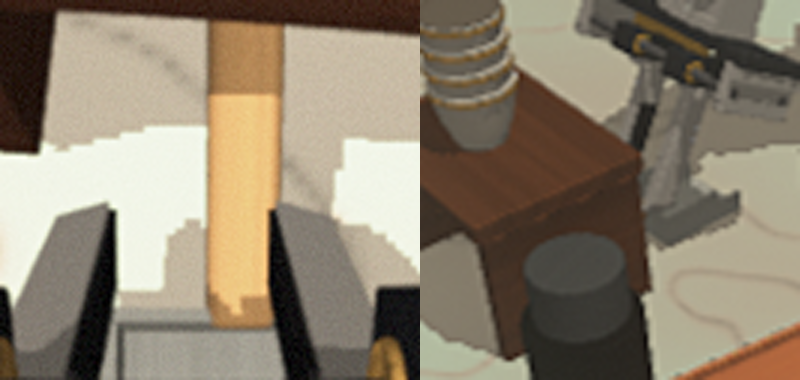

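The right finger's tip sits over the handle without touching it. Both this image and the earlier one with the 94 mm gap put the drawn fingertips about 27 mm short of the reported TCP, at camera depth 180 and not 207. So the fingers closed just above the handle, and I need to go about 27 mm deeper.

Call:
servo_tool:
  rows:
    - [0, 0, 0, 0, -6, 0, 0.53]
    - [0, 0, 0, 0, -6, 0, 0.53]
    - [0, 0, 0, 0, 0, 0, 0.53]
    - [0, 0, 0, 3.4, 0.2, -6, 0.53]
    - [0, 0, 0, 3.4, 0.2, -6, 0.53]
    - [0, 0, 0, 3.4, 0.2, -6, 0.53]
    - [0, 0, 0, 2.7, 0.2, -4.7, 0.53]
    - [0, 0, 0, 0, 0, 0, 0.53]
    - [0, 0, 0, 0, 0, 0, 1]
    - [0, 0, 0, 0, 0, 0, 1]
    - [0, 0, 0, 0, 0, 0, 1]
    - [0, 0, 0, 0, 0, 0, 1]
  grip_force: 40

```text
clock: 7.88
eef_pos: [619.5, -277.5, -9.7]
eef_rot: [3.139, -0.524, 0.097]
wrist_force: [-0.4, 0.9, 1.5]
finger_gap: 15.6
finger_force: 39.9
```

Call:
servo_tool:
  rows:
    - [0, 0, 0, 0, 0, 3, 1]
    - [0, 0, 0, -9, -0.8, 0, 1]
    - [0, 0, 0, -17, -1.6, 0, 1]
    - [0, 0, 0, -17, -1.6, 0, 1]
    - [0, 0, 0, -17, -1.6, 0, 1]
    - [0, 0, 0, -17, -1.6, 0, 1]
    - [0, 0, 0, -17, -1.6, 0, 1]
    - [0, 0, 0, -17, -1.6, 0, 1]
    - [0, 0, 0, -17, -1.6, 0, 1]
    - [0, 0, 0, -17, -1.6, 0, 1]
    - [0, 0, 0, -15, -1.4, 0, 1]
    - [0, 0, 0, 0, 0, -2, 1]
    - [0, 0, 0, 0, 0, -1, 1]
    - [0, 0, 0, 0, 0, 0, 1]
    - [0, 0, 0, 0, 0, 0, 0.53]
    - [0, 0, 0, 0, 0, 0, 0.53]
    - [0, 0, 0, 0, 0, 0, 0.53]
    - [0, 0, 0, 0, 0, 0, 0.53]

```text
clock: 10.12
eef_pos: [459.5, -292.5, -10.0]
eef_rot: [3.139, -0.524, 0.097]
wrist_force: [0.6, 1.2, 0.6]
finger_gap: 43.9
finger_force: 0.0
```

Call:
servo_tool:
  rows:
    - [0, 0, 0, -8, -0.8, 14, 0.53]
    - [0, 0, 0, -9, -0.8, 15, 0.53]
    - [0, 0, 0, -9, -0.8, 15, 0.53]
    - [0, 0, 0, -9, -0.8, 16, 0.53]
    - [0, 0, 0, 0, 0, 30, 0.53]
    - [0, 0, 0, 0, 0, 30, 0.53]
    - [0, 0, 0, 0, 0, 0, 0.53]

```text
clock: 11.0
eef_pos: [425.0, -296.6, 112.0]
eef_rot: [3.136, -0.526, 0.098]
wrist_force: [-0.4, -0.1, -0.2]
finger_gap: 44.5
finger_force: 0.0
```

```bash
cat > kin.py <<'E'
import numpy as np
from scipy.spatial.transform import Rotation as Ro
from scipy.optimize import least_squares
Rz=lambda a:Ro.from_euler('z',a).as_matrix(); Ry=lambda a:Ro.from_euler('y',a).as_matrix()
D=[([1.22141682,0.300414986,1.52154221,0,1.32065624,-.066621858],[153.378,527.907,176.234],[-3.14057,0,2.858836]),
([-0.546,0.361,1.32,0,1.463,0.919],[522.585,-275.015,229.239],[-3.14,.002,.106]),
([-0.6758,0.386,1.7568,0.5768,0.6895,0.4039],[572.853,-279.274,78.344],[3.138,-.524,.098])]
def chain(q):
    A=Rz(q[0]);B=A@Ry(q[1]);C=B@Ry(q[2]);E=C@Rz(q[3])@Ry(q[4]);return A,B,C,E,E@Rz(q[5])
E
python3 - <<'E'
from h import *
from kin import *
import pickle
st=manip.read_state(); pickle.dump(st,open('st3.pkl','wb'))
print(st["eef_pos"],st["joints"].round(3))
D.append((st["joints"],st["eef_pos"],st["eef_rot"]))
for q,p,r in D: print((chain(q)[4].T@Ro.from_euler('xyz',r).as_matrix()).round(2).tolist())
# params a1,y0,h, L2, C-frame x,y?,z, tool z
def J(q):
    A,B,C,E,F=chain(q); return np.c_[A,B[:,2],C[:,0],C[:,2],F[:,2]]
M=np.vstack([J(q) for q,_,_ in D]); b=np.hstack([p for _,p,_ in D])
x,res,rk,sv=np.linalg.lstsq(M,b,rcond=None); print(x.round(1),rk,sv.round(2),(M@x-b).round(1))
save("wrist","w6.png",1.5625)
E
```

```text
[ 425.04567917 -296.55347699  111.99019388] [-0.932  0.128  1.999  0.622  0.823  0.155]
[[0.0, -1.0, 0.0], [1.0, 0.0, -0.0], [0.0, 0.0, 1.0]]
[[0.0, -1.0, 0.0], [1.0, 0.0, -0.0], [0.0, 0.0, 1.0]]
[[-0.0, -1.0, -0.0], [1.0, -0.0, 0.0], [-0.0, -0.0, 1.0]]
[[0.0, -1.0, 0.0], [1.0, 0.0, 0.0], [-0.0, 0.0, 1.0]]
[ -0.7  36.5 222.2 424.   41.  448.3 299.7] 7 [3.88 2.88 2.03 0.58 0.33 0.21 0.1 ] [ 0.1 -0.   0.2  0.1  0.1 -0.1 -0.   0.  -0.   0.   0.  -0. ]
```

View pics/w6.png

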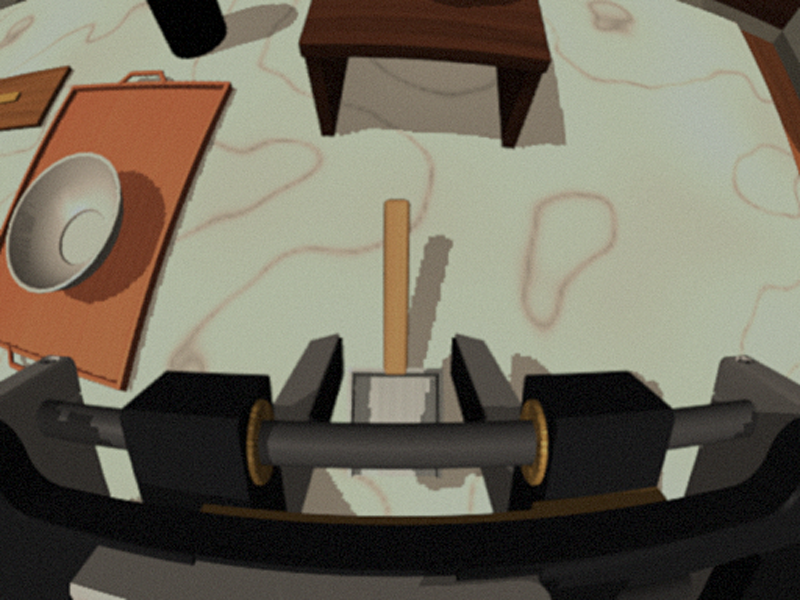

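The view shows the scoop free and flat on the marble, with its handle from (397,200) to (395,373) and the back wall at row 372. Next I'll measure the scoop, box, dates and dish numerically and check reachability with the fitted kinematics.

```bash
cat >> kin.py <<'E'
X=np.array([-0.7,36.5,222.2,424.,41.,448.3,299.7]); K=np.array([[0,-1,0],[1,0,0],[0,0,1.]])
LO=np.array([-3.03,-.79,.23,-1.04,0,-2.55]);HI=np.array([3.03,2.21,2.52,4.18,3.07,2.55])
def fk(q):
    A,B,C,E,F=chain(q); return np.c_[A,B[:,2],C[:,0],C[:,2],F[:,2]]@X, F@K
def ik(p,R,q0):
    def f(q):
        P,Q=fk(q); return np.r_[(P-p)/100,(Ro.from_matrix(R.T@Q)).as_rotvec()]
    s=least_squares(f,np.clip(q0,LO+.01,HI-.01),bounds=(LO,HI)); return s.x,np.abs(s.fun).max()
# tool pose for scoop pose: origin o, yaw (deg), pitch nose-up (deg, + = nose up), grasp tilt t (deg)
def tool(o,yaw,up,t,g=(103,0,60),ext=46.5):
    Rs=Rz(np.radians(yaw))@Ry(np.radians(up)); Rt=Rs@Ry(np.radians(-t))@np.diag([1,-1,-1.])
    return np.array(o)+Rs@np.array(g)+ext*Rt[:,2], Rt
E
python3 - <<'E'
from h import *
from kin import *
import pickle
st=pickle.load(open('st3.pkl','rb')); k=1.5625; W=lambda u,v,z:wonz(u/k,v/k,z,st)
print("end",W(397,200,82),"base",W(395,373,28),"back",W(352,372,27),W(440,372,27))
im=manip.camera("top"); cv2.imwrite("pics/top_raw.png",im[:,:,::-1])
hsv=cv2.cvtColor(im,cv2.COLOR_RGB2HSV).astype(float); S=hsv[:,:,1];V=hsv[:,:,2]
def cross(a,th):
    i=np.argmax(a>th); return i-1+(th-a[i-1])/(a[i]-a[i-1]) if i>0 else np.nan
L=[];B=[]
for r in range(202,282,2):
    L.append((105+cross(S[r,105:150],95)+.0,r))
pts=np.array([onz("top",u,v,38)[:2] for u,v in L]); f=np.polyfit(pts[:,0],pts[:,1],1); ok=abs(np.polyval(f,pts[:,0])-pts[:,1])<2.5
f=np.polyfit(pts[ok,0],pts[ok,1],1); yl=np.degrees(np.arctan(f[0])); print("left yaw",yl,"resid",np.std(np.polyval(f,pts[ok,0])-pts[ok,1]),ok.sum())
for c in range(116,146,2):
    col=S[300:270:-1,c]; B.append((c,300-cross(col,95)))
pb=np.array([onz("top",u,v,38)[:2] for u,v in B]); g=np.polyfit(pb[:,1],pb[:,0],1); print("near yaw",-np.degrees(np.arctan(g[0])))
# corner and box origin
y=(f[0]*g[1]+f[1])/(1-f[0]*g[0]); x=g[0]*y+g[1]; 
for ya in(yl,):
    a=np.radians(ya); c=np.array([np.cos(a),np.sin(a)]);n=np.array([-c[1],c[0]]); o=np.array([x,y])+106*c-43*n; print("corner",x,y,"box origin",o)
m=((V<60)&(S>110)).astype(np.uint8); m[:, :118]=0; m[:,152:]=0; m[:232]=0; m[276:]=0
# dates: dark inside box, coords in box frame
nn,lab,stt,cen=cv2.connectedComponentsWithStats(m)
for i in range(1,nn):
    if stt[i,4]>8:
        p=onz("top",*cen[i],14)[:2]-o; print("date",stt[i,4],(p@c).round(),(p@n).round())
# dish bright
m=((S<75)&(V>60)).astype(np.uint8); m[:195]=0;m[275:]=0;m[:,:215]=0;m[:,298:]=0
nn,lab,stt,cen=cv2.connectedComponentsWithStats(m); i=1+np.argmax(stt[1:,4])
cs,_=cv2.findContours((lab==i).astype(np.uint8),cv2.RETR_EXTERNAL,cv2.CHAIN_APPROX_NONE); (u,v),r=cv2.minEnclosingCircle(max(cs,key=cv2.contourArea))
print("dish",onz("top",u,v,49)[:2],"r",r*(1172-49)/485.3,stt[i])
bo=o;by=yl; q=np.array([-.5,.3,1.5,0,1.3,.9])
Bx=lambda x,z:[*(bo+x*c),z]
for t in(-25,-15,-5,5,15,30):
    out=[]
    for nm,o_,ya,up in(("re",[385,-299,0],5.3,0),("in",Bx(56,8),by,0),("end",Bx(-36,8),by,0),("up",Bx(-40,40),by,15),("p45",[525,-8,90],0,-45),("p60",[520,-8,90],0,-60),("p60y",[520,-8,90],40,-60),("p60Y",[520,-8,90],-40,-60)):
        q_,e=ik(*tool(o_,ya,up,t),q); m=np.minimum(q_-LO,HI-q_).min(); out.append(f"{nm}:{e:.2f}/{m:.2f}")
    print(t,out)
E
```

```text
end [ 511.7 -288.2] base [ 417.6 -296.1] back [ 415.6 -268.5] [ 421. -325.]
left yaw -6.916695691645828 resid 0.1795508591028808 40
near yaw -7.111547851976288
corner 385.72444865908835 322.5158001403841 box origin [485.77468859 267.06357305]
date 788 -33.0 14.0
date 17 -64.0 -39.0
dish [502.63537821  -8.86826741] r 64.71085270728963 [ 229  209   55   55 2417]
-25 ['re:0.00/0.80', 'in:0.00/0.57', 'end:0.00/0.59', 'up:0.00/0.59', 'p45:0.00/0.74', 'p60:0.00/0.47', 'p60y:0.00/0.58', 'p60Y:0.07/0.00']
-15 ['re:0.00/0.88', 'in:0.00/0.60', 'end:0.00/0.56', 'up:0.00/0.60', 'p45:0.00/0.61', 'p60:0.00/0.29', 'p60y:0.00/0.51', 'p60Y:0.15/0.00']
-5 ['re:0.00/0.95', 'in:0.00/0.57', 'end:0.00/0.52', 'up:0.00/0.58', 'p45:0.00/0.39', 'p60:0.00/0.12', 'p60y:0.00/0.44', 'p60Y:0.25/0.00']
5 ['re:0.00/0.85', 'in:0.00/0.51', 'end:0.00/0.43', 'up:0.00/0.55', 'p45:0.00/0.16', 'p60:0.00/0.18', 'p60y:0.00/0.39', 'p60Y:0.34/0.00']
15 ['re:0.00/0.75', 'in:0.00/0.41', 'end:0.00/0.30', 'up:0.00/0.49', 'p45:0.00/0.19', 'p60:0.00/0.12', 'p60y:0.00/0.35', 'p60Y:0.44/0.00']
30 ['re:0.00/0.60', 'in:0.00/0.08', 'end:0.03/0.00', 'up:0.00/0.31', 'p45:0.00/0.20', 'p60:0.00/0.08', 'p60y:0.00/0.33', 'p60Y:0.57/0.00']
```

Call:
servo_tool:
  rows:
    - [-0.7, 7.97, -0.1, 12.8, 1.3, -5.8, 0.53]
    - [-0.7, 7.97, -0.1, 12.8, 1.3, -5.8, 0.53]
    - [-0.7, 7.97, -0.1, 12.8, 1.3, -5.8, 0.53]
    - [-0.7, 7.97, -0.1, 12.8, 1.3, -5.8, 0.53]
    - [-0.7, 7.97, -0.1, 12.8, 1.3, -5.8, 0.53]
    - [0, 0, 0, 0, 0, 0, 0.53]
    - [0, 0, 0, 0, 0, 0, 0.53]

```text
clock: 11.98
eef_pos: [487.9, -288.9, 79.9]
eef_rot: [-3.139, 0.175, 0.088]
wrist_force: [-0.1, -0.0, -0.1]
finger_gap: 44.4
finger_force: 0.0
```

Run:
```python
from h import *
from kin import *
st=manip.read_state(); R=Ro.from_euler('xyz',st["eef_rot"]).as_matrix(); p,Rt=tool((382.5,-299.3,0),5,0,-10)
print(st["eef_pos"],"target",p,"delta",(p-st["eef_pos"]).round(1),"rot",np.degrees(Ro.from_matrix(Rt@R.T).as_rotvec()).round(2),Rt[:,2])
im=manip.camera("wrist"); h=cv2.cvtColor(im,cv2.COLOR_RGB2HSV)
m=((h[...,0]>10)&(h[...,0]<25)&(h[...,1]>70)&(h[...,2]>90)).astype(np.uint8); m[:,:225]=0;m[:,285:]=0; m[:60]=0
for r in range(80,240,10):
    x=np.where(m[r])[0]
    if len(x)>3: print(r,x.min(),x.max(),end=' | ')
```

```text
[ 487.89142887 -288.91099778   79.86663504] target [ 477.06414009 -291.02670977   14.20643948] delta [-10.8  -2.1 -65.7] rot [-0.13 -0.02 -0.  ] [-0.17298739 -0.01513444 -0.98480775]
170 248 263 | 180 247 266 | 190 248 266 | 200 246 266 | 210 246 265 | 220 247 265 | 230 247 264 |
```

Call:
servo_tool:
  rows:
    - [0, 0, 0, -2.7, -0.6, -16.4, 0.53]
    - [0, 0, 0, -2.7, -0.5, -16.4, 0.53]
    - [0, 0, 0, -2.7, -0.5, -16.4, 0.53]
    - [0, 0, 0, -2.7, -0.5, -16.4, 0.53]
    - [0, 0, 0, 0, 0, 0, 0.53]
    - [0, 0, 0, 0, 0, 0, 1]
    - [0, 0, 0, 0, 0, 0, 1]
    - [0, 0, 0, 0, 0, 0, 1]
    - [0, 0, 0, 0, 0, 0, 1]
  grip_force: 60

```text
clock: 13.15
eef_pos: [477.9, -291.4, 15.8]
eef_rot: [-3.141, 0.174, 0.087]
wrist_force: [0.9, 0.8, 1.8]
finger_gap: 15.5
finger_force: 60.0
```

Call:
servo_tool:
  rows:
    - [0, 0, 0, 0, 0, 10, 1]
    - [0, 0, 0, 0, 0, 30, 1]
    - [0, 0, 0, 0, 0, 40, 1]
    - [0, 0, -0.85, 11.3, 38.6, 0, 1]
    - [0, 0, -0.85, 11.3, 38.6, 0, 1]
    - [0, 0, -0.85, 11.3, 38.6, 0, 1]
    - [0, 0, -0.85, 11.3, 38.6, 0, 1]
    - [0, 0, -0.85, 11.3, 38.6, 0, 1]
    - [0, 0, -0.85, 11.3, 38.6, 0, 1]
    - [0, 0, -0.85, 11.3, 38.6, 0, 1]
    - [0, 0, -0.85, 11.3, 38.6, 0, 1]
    - [0, 0, -0.85, 11.3, 38.6, 0, 1]
    - [0, 0, -0.85, 11.3, 38.6, 0, 1]
    - [0, 0, -0.85, 11.3, 38.6, 0, 1]
    - [0, 0, -0.85, 11.3, 38.6, 0, 1]
    - [0, 0, -0.85, 11.3, 38.6, 0, 1]
    - [0, 0, -0.85, 11.3, 38.6, 0, 1]
    - [0, 0, 0, 0, 0, 0, 1]
    - [0, 0, 0, 0, 0, 0, 1]

```text
clock: 15.52
eef_pos: [635.7, 248.5, 95.5]
eef_rot: [-3.141, 0.175, -0.121]
wrist_force: [-0.0, -0.3, -1.7]
finger_gap: 15.4
finger_force: 60.0
```

Run:
```python
from h import *
import pickle
st=manip.read_state(); pickle.dump(st,open('st4.pkl','wb')); print(st["eef_pos"],np.degrees(st["eef_rot"]),st["wrist_force"],st["moment"])
im=manip.camera("wrist"); cv2.imwrite("pics/wbox.png",im[:,:,::-1]); t=manip.camera("top"); cv2.imwrite("pics/tbox.png",t[:,:,::-1])
h=cv2.cvtColor(im,cv2.COLOR_RGB2HSV)
for r in range(190,275,12):
    print(r,[f"{c}:{h[r,c,0]},{h[r,c,1]},{h[r,c,2]}" for c in range(196,312,4)])
```

```text
[635.72437024 248.53553223  95.54587039] [-179.98093844   10.00978777   -6.91683402] [-1.05942690e-04 -3.02445690e-01 -1.66322268e+00] [-0.01726627 -0.11291321  0.00728908]
190 ['196:32,29,220', '200:35,30,219', '204:36,30,224', '208:35,28,222', '212:38,28,216', '216:36,31,221', '220:36,28,218', '224:36,28,221', '228:35,29,221', '232:36,28,220', '236:36,29,220', '240:38,28,225', '244:37,30,218', '248:35,30,214', '252:40,30,216', '256:38,35,219', '260:38,31,214', '264:37,30,218', '268:37,29,221', '272:34,26,218', '276:36,28,219', '280:35,28,218', '284:29,28,217', '288:18,49,145', '292:19,53,143', '296:20,51,141', '300:21,51,145', '304:22,45,175', '308:27,33,215']
202 ['196:33,32,217', '200:31,29,214', '204:33,28,215', '208:32,29,218', '212:32,30,218', '216:33,30,220', '220:34,29,220', '224:31,29,218', '228:37,26,222', '232:33,25,214', '236:32,30,218', '240:16,152,84', '244:16,147,106', '248:17,140,111', '252:16,133,107', '256:14,131,113', '260:15,145,114', '264:16,145,109', '268:15,149,91', '272:20,48,153', '276:22,53,155', '280:17,48,153', '284:16,48,161', '288:19,51,159', '292:18,48
[... 2314 characters left out ...]
:16,136,195', '260:16,136,195', '264:16,141,147', '268:18,109,54', '272:100,96,8', '276:23,17,60', '280:18,38,80', '284:16,79,68', '288:16,172,74', '292:21,255,10', '296:120,57,18', '300:90,24,21', '304:129,255,7', '308:68,64,16']
274 ['196:9,78,23', '200:0,18,14', '204:60,22,23', '208:135,78,13', '212:135,118,13', '216:18,151,83', '220:18,152,62', '224:30,27,28', '228:5,57,27', '232:15,14,37', '236:6,40,32', '240:6,36,35', '244:0,8,32', '248:0,25,31', '252:0,24,32', '256:30,8,32', '260:158,34,30', '264:15,31,33', '268:150,22,35', '272:17,70,33', '276:60,8,31', '280:20,27,28', '284:78,46,28', '288:17,143,68', '292:16,142,63', '296:30,44,29', '300:130,29,26', '304:110,45,17', '308:110,36,21']
```

Call:
servo_tool:
  rows:
    - [0, 0, 0, 0.2, 1.5, 0, 1]
    - [0, 0, 0, 0, 0, -14, 1]
    - [0, 0, 0, 0, 0, -16, 1]
    - [0, 0, 0, 0, 0, -16, 1]
    - [0, 0, 0, 0, 0, -14, 1]
    - [0, 0, 0, 0, 0, -9, 1]
    - [0, 0, 0, 0, 0, 0, 1]
    - [0, 0, 0, 0, 0, 0, 1]

```text
clock: 16.62
eef_pos: [636.4, 250.6, 27.1]
eef_rot: [-3.141, 0.174, -0.121]
wrist_force: [0.5, -0.2, -1.0]
finger_gap: 15.5
finger_force: 60.0
```

Call:
servo_tool:
  rows:
    - [0, 0, 0, 0, 0, -1, 1]
    - [0, 0, 0, 0, 0, -1, 1]
    - [0, 0, 0, 0, 0, -1, 1]
    - [0, 0, 0, 0, 0, 0, 1]

```text
clock: 17.12
eef_pos: [636.0, 250.5, 23.4]
eef_rot: [-3.141, 0.175, -0.121]
wrist_force: [0.8, 0.2, -1.8]
finger_gap: 15.3
finger_force: 60.0
```

Call:
servo_tool:
  rows:
    - [0, 0, 0, 0, 0, -1, 1]
    - [0, 0, 0, 0, 0, 0, 1]

```text
clock: 17.38
eef_pos: [636.0, 250.5, 22.3]
eef_rot: [-3.141, 0.175, -0.121]
wrist_force: [-0.1, 0.1, -2.6]
finger_gap: 15.7
finger_force: 60.0
```

Call:
servo_tool:
  rows:
    - [0, 0, 0, 0, 0, -1, 1]
    - [0, 0, 0, 0, 0, 0, 1]

```text
clock: 17.62
eef_pos: [636.2, 250.6, 21.8]
eef_rot: [-3.141, 0.174, -0.121]
wrist_force: [1.6, -0.2, 2.7]
finger_gap: 15.5
finger_force: 60.0
```

Call:
servo_tool:
  rows:
    - [0, 0, 0, -4.96, 0.6, 0.4, 1]
    - [0, 0, 0, -4.96, 0.6, 0, 1]
    - [0, 0, 0, -4.96, 0.6, 0, 1]
    - [0, 0, 0, -4.96, 0.6, 0, 1]
    - [0, 0, 0, -4.96, 0.6, 0, 1]
    - [0, 0, 0, -4.96, 0.6, 0, 1]
    - [0, 0, 0, -4.96, 0.6, 0, 1]
    - [0, 0, 0, -4.96, 0.6, 0, 1]
    - [0, 0, 0, -4.96, 0.6, 0, 1]
    - [0, 0, 0, -4.96, 0.6, 0, 1]

```text
clock: 18.88
eef_pos: [586.2, 256.6, 21.9]
eef_rot: [-3.141, 0.174, -0.121]
wrist_force: [1.8, -0.7, 0.7]
finger_gap: 15.1
finger_force: 60.0
```

Call:
servo_tool:
  rows:
    - [0, 0, 0, -4.96, 0.6, 0, 1]
    - [0, 0, 0, -4.96, 0.6, 0, 1]
    - [0, 0, 0, -4.96, 0.6, 0, 1]
    - [0, 0, 0, -4.96, 0.6, 0, 1]
    - [0, 0, 0, -4.96, 0.6, 0, 1]

```text
clock: 19.5
eef_pos: [561.3, 259.6, 21.9]
eef_rot: [-3.141, 0.174, -0.121]
wrist_force: [1.5, -0.1, -0.3]
finger_gap: 15.4
finger_force: 60.0
```

Call:
servo_tool:
  rows:
    - [0, 0, 0, -3, 0.36, 0, 1]
    - [0, 0, 0, -3, 0.36, 0, 1]
    - [0, 0, 0, -3, 0.36, 0, 1]
    - [0, 0, 0, -3, 0.36, 0, 1]

```text
clock: 20.0
eef_pos: [549.5, 261.0, 21.8]
eef_rot: [-3.141, 0.174, -0.121]
wrist_force: [1.1, -0.1, -0.4]
finger_gap: 15.3
finger_force: 60.0
```

Run:
```python
from h import *
st=manip.read_state(); print(st["eef_pos"],st["wrist_force"])
t=manip.camera("top")[190:300,95:185]; cv2.imwrite("pics/tpush.png",cv2.resize(t[:,:,::-1],(450,550),interpolation=cv2.INTER_CUBIC))
s=manip.camera("scene")[200:330,290:460]; cv2.imwrite("pics/spush.png",cv2.resize(s[:,:,::-1],(510,390),interpolation=cv2.INTER_CUBIC))
# dark date pixels in scene crop, ascii
h=cv2.cvtColor(s,cv2.COLOR_RGB2HSV); m=(h[...,2]<70)&(h[...,1]>90)
for r in range(20,110,3): print(''.join('#' if m[r,c] else ('o' if h[r,c,1]>110 else ('.' if h[r,c,2]>110 else ':')) for c in range(20,170,2)))
```

```text
[549.51093617 260.99601069  21.84275852] [ 1.13180312 -0.09882566 -0.42952042]
ooooooooo:::ooo:::::::::...................................................
ooooooooooo:::::::::::.:::.................................................
ooooooooooo..::::::::::::::..:..............ooo............................
oooooooo.....::::::::::::.::::......:::::.ooooooo..........................
ooooo........::::o:::::::::.::....::::::::::::::ooo........................
ooo............::o:::::::::::...::::::::::::::::::ooo......................
................:...::::::::::::::::::::::::::::::::ooo....................
....................::::::::::::::::::::::::::::::::ooooo..................
....................::::::oo:::::::::::::::::::.::::ooooooo................
....................:::::o:::::::::::::::::::::::::oooooooooo..............
....................:::::o::::..::::::::::::::::.:##oooooooo...............
....................::::::::::::::::::::::::::..:oo:##oooooo...............
.................oo:::::o::.:.::::::::::::::..:###:oooooooo................
..............oooooooooo:::...oo:
[... 558 characters left out ...]
................
.............oooooooooooooooooooooooooo....................................
..............:oooooooooooooooooooooo......................................
................ooooooooooooooooooo........................................
oo...............:oooooooooooooo...........................................
ooo................oooooooooo..............................................
ooooo...............:oooooo................................................
ooooooo...............ooo..................................................
oooooooo...................................................................
oooooooooo.................................................................
```

Run:
```python
from kin import *
a=-6.9; v=np.array([95.7,-.45,15.8]); ns=np.array([-36,0,0])
R0=Rz(np.radians(a)); nose0=np.array([549.5,261,21.8])-R0@v+R0@ns; c=R0[:,0]
bo=np.array([485.8,267.1,0]); print("nose box x",(nose0-bo)@c,"y",(nose0-bo)@R0[:,1],nose0[2])
prev=np.array([549.5,261,21.8])
for k in range(0,11):
    n=nose0-c*(3+2.1*k)+np.array([0,0,2.35*k])
    R=R0@Ry(np.radians(2*k)); p=n+R@(v-ns); print(k,(p-prev).round(2), "backz",(n+R@np.array([72,0,0]))[2].round(1),"tipz",(n+R@(v+[4.8,0,27]-ns))[2].round(1)); prev=p
print("axis",R0[:,1].round(3))
```

```text
nose box x -67.72852260220304 y 2.046896847997396 5.9999999999999964
0 [-2.98  0.36  0.  ] backz 6.0 tipz 48.8
1 [-1.62  0.2  -2.26] backz 5.8 tipz 46.4
2 [-1.78  0.22 -2.27] backz 5.7 tipz 43.9
3 [-1.94  0.23 -2.28] backz 5.5 tipz 41.3
4 [-2.1   0.25 -2.28] backz 5.4 tipz 38.8
5 [-2.26  0.27 -2.28] backz 5.2 tipz 36.2
6 [-2.42  0.29 -2.27] backz 5.1 tipz 33.6
7 [-2.58  0.31 -2.25] backz 5.0 tipz 31.0
8 [-2.74  0.33 -2.23] backz 5.0 tipz 28.3
9 [-2.9   0.35 -2.21] backz 4.9 tipz 25.7
10 [-3.05  0.37 -2.18] backz 4.9 tipz 23.0
axis [0.12  0.993 0.   ]
```

Call:
servo_tool:
  rows:
    - [0, 0, 0, -3, 0.36, 0, 1]
    - [0.24, 1.99, 0, -1.6, 0.2, -2.1, 1]
    - [0.24, 1.99, 0, -1.8, 0.2, -2.1, 1]
    - [0.24, 1.99, 0, -1.9, 0.2, -2.1, 1]
    - [0.24, 1.99, 0, -2.1, 0.25, -2.1, 1]
    - [0.24, 1.99, 0, -2.3, 0.25, -2.1, 1]

```text
clock: 20.85
eef_pos: [537.3, 262.4, 11.5]
eef_rot: [-3.141, 0.351, -0.121]
wrist_force: [5.0, -1.0, 4.9]
finger_gap: 15.6
finger_force: 60.0
```

Call:
servo_tool:
  rows:
    - [0.24, 1.99, 0, -2.4, 0.3, -2.0, 1]
    - [0.24, 1.99, 0, -2.6, 0.3, -2.0, 1]
    - [0.24, 1.99, 0, -2.7, 0.3, -2.0, 1]
    - [0.24, 1.99, 0, -2.9, 0.35, -2.0, 1]

```text
clock: 21.35
eef_pos: [526.1, 263.7, 3.2]
eef_rot: [-3.141, 0.492, -0.121]
wrist_force: [5.0, -1.3, 3.7]
finger_gap: 15.4
finger_force: 60.0
```

Call:
servo_tool:
  rows:
    - [0.12, 1, 0, 0, 0, 2, 1]
    - [0.12, 1, 0, 0.5, 0, 4, 1]
    - [0.12, 1, 0, 0.5, 0, 6, 1]
    - [0.12, 1, 0, 0.5, 0, 8, 1]
    - [0.12, 1, 0, 0.5, 0, 10, 1]
    - [0.12, 1, 0, 0.5, 0, 12, 1]
    - [0, 0, 0, 0, 0, 15, 1]
    - [0, 0, 0, 0, 0, 15, 1]
    - [0, 0, 0, 0, 0, 12, 1]
    - [0, 0, 0, 0, 0, 6, 1]
    - [0, 0, 0, 0, 0, 0, 1]
    - [0, 0, 0, 0, 0, 0, 1]

```text
clock: 22.85
eef_pos: [528.7, 263.6, 92.8]
eef_rot: [3.141, 0.596, -0.121]
wrist_force: [0.2, 0.0, -2.1]
finger_gap: 15.7
finger_force: 60.0
```

Run:
```python
from h import *
st=manip.read_state(); print(st["eef_pos"],st["eef_rot"],st["wrist_force"],st["moment"])
t=manip.camera("top")[190:300,95:185]; w=manip.camera("wrist")[160:384,150:360]; s=manip.camera("scene")[170:330,290:460]
f=lambda a,w,h:cv2.resize(a[:,:,::-1],(w,h),interpolation=cv2.INTER_CUBIC)
cv2.imwrite("pics/lift.png",np.hstack([f(t,270,330),f(w,260,330),f(s,270,330)]))
```

```text
[528.65012782 263.62772456  92.82675495] [ 3.14134081  0.59555753 -0.12121636] [ 0.17025659  0.01800193 -2.09625091] [-0.10249721 -0.44799752 -0.01045111]
```

View pics/lift.png

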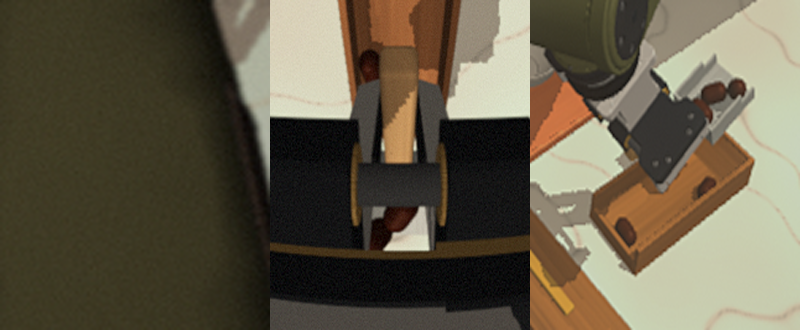

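The wrist and scene panels show three dates in the pan, at (700,108), (713,93) and (737,87), and two left in the box, at (625,230) and (705,188). The wrist load agrees with that, so I'll plan the carry and pour.

```bash
cat > plan.py <<'E'
from kin import *
v=np.array([95.7,-.45,15.8]); ns=np.array([-36,0,0])
def pose(nose,yaw,up):
    Rs=Rz(np.radians(yaw))@Ry(np.radians(up)); return np.array(nose)+Rs@(v-ns), Rs@Ry(np.radians(10))@np.diag([1,-1,-1.])
def rows(p,R,wps,q):
    out=[]
    for nose,yaw,up in wps:
        P,Q=pose(nose,yaw,up); out.append(np.r_[np.degrees(Ro.from_matrix(Q@R.T).as_rotvec()),P-p])
        qn,e=ik(P,Q,q); m=np.minimum(qn-LO,HI-qn).min(); print(np.round(nose),yaw,up,"e%.3f m%.2f dq%.2f"%(e,m,abs(qn-q).max()),out[-1].round(1).tolist()); p,R,q=P,Q,qn
E
python3 - <<'E'
from h import *
from plan import *
st=manip.read_state(); R=Ro.from_euler('xyz',st["eef_rot"]).as_matrix(); p=st["eef_pos"]; q=st["joints"]
Rs=R@np.diag([1,-1,-1.])@Ry(np.radians(-10)); nose=p-Rs@(v-ns); print("nose",nose,"euler",Ro.from_matrix(Rs).as_euler('ZYX',degrees=True))
d=np.array([502.6,-8.9])
for yaw in(0,20,35):
    a=np.radians(yaw);c=np.array([np.cos(a),np.sin(a)]); nd=d+12*c
    print("yaw",yaw)
    w=[((nose[0],nose[1],130),-6.9,24),((*nd,130),yaw,12),((*nd,85),yaw,4)]
    w+=[((*nd,85-30*min(1,k/5)),yaw,4-8*k) for k in range(1,9)]
    rows(p,R,w,q)
E
```

```text
nose [403.04328792 279.4057095  132.33281254] euler [-6.94028465e+00  2.41177204e+01 -6.38586432e-03]
yaw 0
[403. 279. 130.] -6.9 24 e0.000 m0.57 dq0.01 [-0.0, -0.1, 0.0, 0.1, 0.1, -2.1]
[515.  -9. 130.] 0 12 e0.000 m0.62 dq0.47 [-0.7, -12.0, 6.9, 117.9, -273.1, 27.2]
[515.  -9.  85.] 0 4 e0.000 m0.81 dq0.24 [0.0, -8.0, 0.0, 0.4, 0.0, -26.5]
[515.  -9.  79.] 0 -4 e0.000 m0.97 dq0.17 [0.0, -8.0, 0.0, -2.2, 0.0, 12.4]
[515.  -9.  73.] 0 -12 e0.000 m1.04 dq0.17 [0.0, -8.0, 0.0, -4.7, 0.0, 11.9]
[515.  -9.  67.] 0 -20 e0.000 m1.03 dq0.18 [0.0, -8.0, 0.0, -7.2, 0.0, 11.1]
[515.  -9.  61.] 0 -28 e0.000 m0.88 dq0.18 [0.0, -8.0, 0.0, -9.5, 0.0, 9.9]
[515.  -9.  55.] 0 -36 e0.000 m0.69 dq0.18 [0.0, -8.0, 0.0, -11.6, 0.0, 8.4]
[515.  -9.  55.] 0 -44 e0.000 m0.52 dq0.18 [0.0, -8.0, 0.0, -13.5, 0.0, 12.7]
[515.  -9.  55.] 0 -52 e0.000 m0.34 dq0.18 [0.0, -8.0, 0.0, -15.1, 0.0, 10.7]
[515.  -9.  55.] 0 -60 e0.000 m0.17 dq0.43 [0.0, -8.0, 0.0, -16.5, 0.0, 8.4]
yaw 20
[403. 279. 130.] -6.9 24 e0.000 m0.57 dq0.01 [-0.0, -0.1, 0.0, 0.1, 0.1, -2.1]
[514.  -5. 130.] 20 12 e0.000 m0.68 dq0.70 [1.4, -12.0
[... 922 characters left out ...]
 85.] 35 4 e0.000 m0.92 dq0.21 [4.6, -6.6, 0.0, 0.3, 0.2, -26.5]
[512.  -2.  79.] 35 -4 e0.000 m0.99 dq0.14 [4.6, -6.6, -0.0, -1.8, -1.3, 12.4]
[512.  -2.  73.] 35 -12 e0.000 m1.06 dq0.14 [4.6, -6.6, -0.0, -3.9, -2.7, 11.9]
[512.  -2.  67.] 35 -20 e0.000 m0.99 dq0.14 [4.6, -6.6, 0.0, -5.9, -4.1, 11.1]
[512.  -2.  61.] 35 -28 e0.000 m0.87 dq0.13 [4.6, -6.6, -0.0, -7.8, -5.4, 9.9]
[512.  -2.  55.] 35 -36 e0.000 m0.75 dq0.17 [4.6, -6.6, -0.0, -9.5, -6.7, 8.4]
[512.  -2.  55.] 35 -44 e0.000 m0.64 dq0.22 [4.6, -6.6, 0.0, -11.1, -7.7, 12.7]
[512.  -2.  55.] 35 -52 e0.000 m0.54 dq0.27 [4.6, -6.6, -0.0, -12.4, -8.7, 10.7]
[512.  -2.  55.] 35 -60 e0.000 m0.44 dq0.28 [4.6, -6.6, 0.0, -13.5, -9.4, 8.4]
```

Call:
servo_tool:
  rows:
    - [0.03, -0.23, 0.5, 2.1, -4.3, 0.5, 1]
    - [0.05, -0.46, 1.03, 4.2, -8.6, 1, 1]
    - [0.08, -0.69, 1.55, 6.3, -12.9, 1.4, 1]
    - [0.11, -0.92, 2.06, 8.4, -17.2, 1.9, 1]
    - [0.11, -0.92, 2.06, 8.4, -17.2, 1.9, 1]
    - [0.11, -0.92, 2.06, 8.4, -17.2, 1.9, 1]
    - [0.11, -0.92, 2.06, 8.4, -17.2, 1.9, 1]
    - [0.11, -0.92, 2.06, 8.4, -17.2, 1.9, 1]
    - [0.11, -0.92, 2.06, 8.4, -17.2, 1.9, 1]
    - [0.11, -0.92, 2.06, 8.4, -17.2, 1.9, 1]
    - [0.11, -0.92, 2.06, 8.4, -17.2, 1.9, 1]
    - [0.11, -0.92, 2.06, 8.4, -17.2, 1.9, 1]
    - [0.11, -0.92, 2.06, 8.4, -17.2, 1.9, 1]
    - [0.08, -0.69, 1.55, 6.3, -12.9, 1.4, 1]
    - [0.05, -0.46, 1.03, 4.2, -8.6, 1, 1]
    - [0.03, -0.23, 0.5, 2.1, -4.3, 0.5, 1]
    - [0, 0, 0, 0, 0, 0, 1]
    - [0, 0, 0, 0, 0, 0, 1]

```text
clock: 25.25
eef_pos: [638.0, 40.4, 118.0]
eef_rot: [-3.14, 0.387, 0.348]
wrist_force: [-0.4, 0.7, -1.5]
finger_gap: 15.0
finger_force: 60.0
```

```bash
cat > stat.py <<'E'
from h import *
from plan import *
st=manip.read_state(); R=Ro.from_euler('xyz',st["eef_rot"]).as_matrix(); p=st["eef_pos"]
Rs=R@np.diag([1,-1,-1.])@Ry(np.radians(-10)); nose=p-Rs@(v-ns); print("t",st["clock"],"nose",nose.round(1),"yaw,up",Ro.from_matrix(Rs).as_euler('ZYX',degrees=True).round(1),"F",st["wrist_force"].round(2))
E
python3 - <<'E'
from stat import *
E
python3 -c "exec(open('stat.py').read())
w=manip.camera('top')
h=cv2.cvtColor(w,cv2.COLOR_RGB2HSV).astype(int)
m=(h[...,2]<60)&(h[...,1]>100)
# dark red-brown pixels inside the box in top view, in box frame
bo=np.array([485.8,267.1]);a=np.radians(-6.9);c=np.array([np.cos(a),np.sin(a)]);n=np.array([-c[1],c[0]])
for x in range(95,-100,-6):
    s=''
    for y in range(36,-38,-4):
        P=np.r_[bo+x*c+y*n,14]; u,v_=proj('top',P); k=h[int(round(v_)),int(round(u))]; s+='#' if k[2]<55 else ('o' if k[1]>110 else '.')
    print(x,s)
"
```

```text
t 25.25 nose [513.6  -4.2 130.3] yaw,up [20.  12.2  0.1] F [-0.4   0.65 -1.49]
95 ooooo######oooooooo
89 oooo#oooo###ooooooo
83 ooooo######oooooooo
77 ooooooooooooooooooo
71 ooooooooooooooooooo
65 #oooooooooooooooooo
59 ooooooooooooooooooo
53 ooooooooooooooooooo
47 ooooooooooooooooooo
41 ooooooooooooooooooo
35 ooooooooooooooooooo
29 ooooooooooooooooooo
23 ooooooooooooooooooo
17 ooooooooooooooooooo
11 ooooooooooooooooooo
5 ooooooooooooooooooo
-1 ooooooooooooooooooo
-7 ooooooooooooooooooo
-13 ooooooooooooooooooo
-19 ooooooooooooooooooo
-25 ooo#ooooooooooooooo
-31 #####oooooooooooooo
-37 #oo###ooooooooooooo
-43 ##o###ooooooooooooo
-49 ######ooooooooooooo
-55 oo##ooooooooooooooo
-61 ooooooooooooooooooo
-67 ooooooooooooooooooo
-73 ooooooooooooooooooo
-79 #oooooooooooooooooo
-85 ooooooooooooooooooo
-91 ooooooooooooooooooo
-97 ooooooooooooooooooo
```

Call:
servo_tool:
  rows:
    - [0.9, -2.5, 0, 0.1, 0, -8.8, 1]
    - [0.9, -2.5, 0, 0.1, 0, -8.8, 1]
    - [0.9, -2.5, 0, 0.1, 0, -8.8, 1]
    - [1.35, -3.75, 0, -1.0, -0.4, 2.5, 1]
    - [1.35, -3.75, 0, -1.1, -0.4, 2.4, 1]
    - [1.35, -3.75, 0, -2.2, -0.8, 2.2, 1]
    - [1.35, -3.75, 0, -2.3, -0.8, 2.2, 1]
    - [1.35, -3.75, 0, -3.4, -1.2, 8.6, 1]
    - [1.35, -3.75, 0, -3.4, -1.3, 8.5, 1]
    - [1.35, -3.75, 0, -4.4, -1.6, 8, 1]
    - [1.35, -3.75, 0, -4.5, -1.6, 7.9, 1]
    - [0, 0, 0, 0, 0, 0, 1]
    - [1.35, -3.75, 0, -5.4, -2, 7.2, 1]
    - [1.35, -3.75, 0, -5.5, -2, 7.2, 1]
    - [0, 0, 0, 0, 0, 0, 1]
    - [1.35, -3.75, 0, -6.3, -2.3, 6.4, 1]
    - [1.35, -3.75, 0, -6.4, -2.3, 6.3, 1]
    - [0, 0, 0, 0, 0, 0, 1]
    - [0, 0, 0, 0, 0, 0, 1]

```text
clock: 27.68
eef_pos: [593.1, 23.6, 161.1]
eef_rot: [3.14, -0.585, 0.349]
wrist_force: [0.6, -0.4, -1.0]
finger_gap: 15.5
finger_force: 60.0
```

```bash
cat > dates.py <<'E'
exec(open('stat.py').read())
t=manip.camera('scene'); h=cv2.cvtColor(t,cv2.COLOR_RGB2HSV).astype(int)
# dish/pan region ascii in the scene view
for r in range(120,218,3): print(r,''.join('#' if (h[r,c,2]<75 and h[r,c,1]>85) else ('o' if h[r,c,1]>110 else ('.' if h[r,c,2]>120 else ':')) for c in range(225,350,2)))
cv2.imwrite('pics/d%.1f.png'%st['clock'],t[:,:,::-1])
E
python3 dates.py
```

```text
t 27.675 nose [513.5  -4.9  59. ] yaw,up [ 20.  -43.5  -0.1] F [ 0.59 -0.35 -0.99]
120 ........................::::..:::::::::.....:.:::::............
123 .........................::...::::.........::::::::....:.......
126 .........................::..::.::.............:::.............
129 ........................:::.::..:..............................
132 ........................:::.:..::..............................
135 ....................:...::.:..:::::............................
138 ...................::..:::.:..::....:::................:.......
141 ......................oo:.:...::......::.....................:.
144 ...................:.oooo::..::.........:......................
147 .....................oooo:...::..........:::...................
150 ....................::ooo:...::.........:......................
153 ...................:::ooo...:::.......:........................
156 ...................:::ooo..::::...::...........................
159 ....................::oo:..::.:::.....................::.......
162 ......................:o:::.:................................
[... 526 characters left out ...]
oooo..:o............
189 ..............:oo.:::.......::::::::....::.oooooo...o..........
192 ..........:.ooooo.:::....:##:....::.....:::.ooooooo..o.........
195 :.......oooooooooo:::...##o##:#o#..:....::.ooooooooooo.........
198 ::..oooooooooooooo::::..#####oo####oo:..::.oooooooooooo........
201 .oooooooooooooooooo:.::..:..#####o###..:..ooooooooooooooo......
204 oooooooooooooooooooo::::.:......###.....ooooooooooooooooooo....
207 oooooooooooooooooooooo:::...........:::oooooooooooooooooooooo..
210 ooooooooooooooooooooooooo::::::::::::oooooooooooooooooooooooooo
213 ooooooooooooooooooooooooooooooooooooooooooooooooooooooooooooooo
216 oooooooooooooooooooooooooooooooooooooooooooooooooooooooooooooo.
```

Call:
servo_tool:
  rows:
    - [0.9, -2.5, 0, -4.7, -1.7, 3.6, 1]
    - [0.9, -2.5, 0, -4.7, -1.7, 3.6, 1]
    - [0.9, -2.5, 0, -4.8, -1.8, 3.5, 1]
    - [0, 0, 0, 0, 0, 0, 1]
    - [0, 0, 0, 0, 0, 3, 1]
    - [0, 0, 0, 0, 0, -3, 1]
    - [0, 0, 0, 0, 0, 0, 1]

```text
clock: 28.6
eef_pos: [578.3, 18.4, 171.5]
eef_rot: [3.14, -0.726, 0.349]
wrist_force: [-0.0, 0.3, -1.1]
finger_gap: 15.5
finger_force: 60.0
```

Call:
servo_tool:
  rows:
    - [0, 0, 0, 0, 0, 15, 1]
    - [0, 0, 0, 0, 0, 30, 1]
    - [0, 0, 0, 0, 0, 30, 1]
    - [0, 0, 0, 0, 0, 15, 1]
    - [0, 0, 0, 0, 0, 0, 1]

```text
clock: 29.22
eef_pos: [578.5, 18.2, 262.2]
eef_rot: [3.139, -0.727, 0.35]
wrist_force: [-0.4, -0.1, -2.1]
finger_gap: 15.6
finger_force: 60.0
```

```bash
python3 dates.py | sed -n '1p;22,34p'; python3 -c "
from h import *
t=manip.camera('top'); h=cv2.cvtColor(t,cv2.COLOR_RGB2HSV).astype(int)
for r in range(205,270,2): print(r,''.join('#' if (h[r,c,2]<75 and h[r,c,1]>85) else ('o' if h[r,c,1]>110 else ('.' if h[r,c,2]>100 else ':')) for c in range(220,300,2)))"
```

```text
t 29.225 nose [513.3  -5.2 149.1] yaw,up [ 20.1 -51.7  -0.2] F [-0.43 -0.1  -2.11]
180 ............:..........................oooo....................
183 :::::::::.....:..:.....................:.oooooooo..............
186 .......::::::...........................:..oooo..:o............
189 ..............:oo::.....................::.oooooo..:o..........
192 ...:....:.:.ooooo.::.....:##:...........:::.ooooooo..o.........
195 ::.:....oooooooooo:::...#oo##:#o#..:....::.ooooooooooo.........
198 ::.:oooooooooooooo..::::#####oo####oo:..::.oooooooooooo........
201 .oooooooooooooooooo:.....:..#####o###..:..ooooooooooooooo......
204 oooooooooooooooooooo::.........:###:....ooooooooooooooooooo....
207 oooooooooooooooooooooo:::...........:::oooooooooooooooooooooo..
210 ooooooooooooooooooooooooo::::::::::::oooooooooooooooooooooooooo
213 ooooooooooooooooooooooooooooooooooooooooooooooooooooooooooooooo
216 oooooooooooooooooooooooooooooooooooooooooooooooooooooooooooooo.
205 ooooooooo.::oooo#::.::oooooooooooooooo::
207 ooooooooo.::#####::.::ooooooooooooooooo:
209 ooooooooo..::####::::::oooooooooooooooo
[... 651 characters left out ...]
##::::::::.::::::o##:::::
241 :::o..:::..####::::::.....::::#:::##::::
243 ooooo.:::##:::::::.::......:::######o:::
245 #oooo.:#::::::::.....:.:...::########:::
247 :##o##::::::::.........::::::######:::::
249 :::::::::::.........:.::...:::#:::::::::
251 ::::::::::.......:.::::.:::::#####:##...
253 ::::::::::..:...:::..:::::####:::##o....
255 :::::::::::..:::::..::::##::#:#:###o....
257 :::::::::::.::::...::####:##########:...
259 :::::::::::.......:::####::::::::#:#:...
261 :::::::::::......:####::::::::::::::::..
263 :::::::::::.....:::#::::::::::::::::#:..
265 ::::::::::::...::#::::::::::::#::::::::.
267 ::::::::::::...::##::::::::::#::#:#::::.
269 ::::::::##oo...::#:::::::::::::::::#:::.
```

```bash
python3 -c "
exec(open('stat.py').read())
w=[((513,-5,149),20,-35),((513,-5,149),20,-18),((513,-5,149),20,0),((435,-150,120),12,0),((358,-293,80),5,0),((358,-293,6),5,0)]
rows(p,R,w,st['joints'])"
```

```text
t 29.325 nose [512.4  -5.  147.5] yaw,up [ 20.  -51.5  -0.1] F [-0.61  0.51 -2.41]
[513  -5 149] 20 -35 e0.000 m0.87 dq0.33 [-5.6, 15.6, 0.1, 28.1, 10.1, -23.0]
[513  -5 149] 20 -18 e0.000 m1.09 dq0.29 [-5.8, 16.0, -0.0, 20.3, 7.4, -32.8]
[513  -5 149] 20 0 e0.000 m0.85 dq0.32 [-6.2, 16.9, 0.0, 10.6, 3.9, -39.9]
[ 435 -150  120] 12 0 e0.000 m0.96 dq0.27 [-0.0, -0.0, -8.0, -73.0, -162.7, -29.0]
[ 358 -293   80] 5 0 e0.000 m0.94 dq0.29 [-0.0, 0.0, -7.0, -74.7, -158.9, -40.0]
[ 358 -293    6] 5 0 e0.000 m0.93 dq0.14 [0.0, 0.0, 0.0, 0.0, 0.0, -74.0]
```

Call:
servo_tool:
  rows:
    - [-2.8, 7.8, 0, 14, 5, -11.5, 1]
    - [-2.8, 7.8, 0, 14, 5, -11.5, 1]
    - [-2.9, 8, 0, 10.1, 3.7, -16.4, 1]
    - [-2.9, 8, 0, 10.2, 3.7, -16.4, 1]
    - [-3.1, 8.45, 0, 5.3, 2, -20, 1]
    - [-3.1, 8.45, 0, 5.3, 1.9, -19.9, 1]
    - [0, 0, -1.3, -12.2, -27.1, -4.8, 1]
    - [0, 0, -1.3, -12.2, -27.1, -4.8, 1]
    - [0, 0, -1.3, -12.2, -27.1, -4.8, 1]
    - [0, 0, -1.3, -12.2, -27.1, -4.8, 1]
    - [0, 0, -1.4, -12.2, -27.1, -4.9, 1]
    - [0, 0, -1.4, -12.2, -27.1, -4.9, 1]
    - [0, 0, -1.2, -12.4, -26.5, -6.7, 1]
    - [0, 0, -1.2, -12.4, -26.5, -6.7, 1]
    - [0, 0, -1.2, -12.4, -26.5, -6.7, 1]
    - [0, 0, -1.2, -12.5, -26.5, -6.6, 1]
    - [0, 0, -1.1, -12.5, -26.5, -6.6, 1]
    - [0, 0, -1.1, -12.5, -26.4, -6.7, 1]
    - [0, 0, 0, 0, 0, 0, 1]
    - [0, 0, 0, 0, 0, 0, 1]

```text
clock: 31.82
eef_pos: [489.4, -281.3, 96.5]
eef_rot: [3.141, 0.175, 0.087]
wrist_force: [-0.2, 0.1, -1.6]
finger_gap: 15.4
finger_force: 60.0
```

```bash
python3 stat.py; python3 -c "
from h import *
t=manip.camera('top'); h=cv2.cvtColor(t,cv2.COLOR_RGB2HSV).astype(int); cv2.imwrite('pics/t2.png',t[:,:,::-1])
m=((h[...,2]<75)&(h[...,1]>85)).astype(np.uint8); m[:209]=0;m[263:]=0;m[:,:230]=0;m[:,284:]=0
n,l,s,c=cv2.connectedComponentsWithStats(m); print([(x[4],y.round(1).tolist()) for x,y in zip(s[1:],c[1:]) if x[4]>5])
for r in range(205,268,2): print(r,''.join('#' if m[r,c] else ('o' if h[r,c,1]>110 else ('.' if h[r,c,2]>100 else ':')) for c in range(225,290,1)))
r=slice(209,264);S=((h[...,1]<75)&(h[...,2]>60)).astype(np.uint8);S[:195]=0;S[275:]=0;S[:,:215]=0;S[:,298:]=0
cs,_=cv2.findContours(S,cv2.RETR_EXTERNAL,cv2.CHAIN_APPROX_NONE);(u,v),R=cv2.minEnclosingCircle(max(cs,key=cv2.contourArea));print('dish',onz('top',u,v,49)[:2],R*2.314)
"
```

```text
t 31.825 nose [ 358.1 -292.4   80.7] yaw,up [ 5. -0. -0.] F [-0.19  0.08 -1.56]
[(np.int32(220), [257.6, 238.4])]
205 ooooooooooooooooooooooooooooooooooooooooooooooooooooooooooooooooo
207 ooooooooooooooooooooooooooooooooooooooooooooooooooooooooooooooooo
209 oooooooooooooooooooooo....................ooooooooooooooooooooooo
211 ooooooooooooooooo.............................ooooooooooooooooooo
213 oooooooooooooo...................................oooooooooooooooo
215 oooooooooooo.......................................oooooooooooooo
217 oooooooooo...........................................oooooooooooo
219 oooooooo..............................................ooooooooooo
221 ooooooo....:............................................ooooooooo
223 oooooo...:::.............................................oooooooo
225 ooooo...:::...............................................ooooooo
227 oooo...::::..............................:.................oooooo
229 oooo..::::...........................::####::..............oooooo
231 ooo...::::...........................:######:...............ooooo
233 oo
[... 604 characters left out ...]
...........oooooooo
251 ooooooo...:::::::::.....................................ooooooooo
253 ooooooooo...:::::::::.................................ooooooooooo
255 oooooooooo....:::::::::::....................::.....ooooooooooooo
257 oooooooooooo....::::::::::::::::.::.:::::::::.....ooooooooooooooo
259 oooooooooooooo......::::::::::::::::::::::......ooooooooooooooooo
261 oooooooooooooooooo.......::::::::::::.......ooooooooooooooooooooo
263 ooooooooooooooooooooooo................oooooooooooooooooooooooooo
265 ooooooooooooooooooooooooooooooooooooooooooooooooooooooooooooooooo
267 ooooooooooooooooooooooooooooooooooooooooooooooooooooooooooooooooo
dish [502.89497672  -8.56784486] 64.96726424407959
```

Call:
servo_tool:
  rows:
    - [0, 0, 0, 0, 0, -12, 1]
    - [0, 0, 0, 0, 0, -18, 1]
    - [0, 0, 0, 0, 0, -18, 1]
    - [0, 0, 0, 0, 0, -15, 1]
    - [0, 0, 0, 0, 0, -10, 1]
    - [0, 0, 0, 0, 0, -4, 1]
    - [0, 0, 0, 0, 0, -1.5, 1]
    - [0, 0, 0, 0, 0, 0, 1]
    - [0, 0, 0, 0, 0, 0, 1]

```text
clock: 33.0
eef_pos: [489.5, -282.1, 19.0]
eef_rot: [3.14, 0.173, 0.086]
wrist_force: [0.4, -0.2, -1.4]
finger_gap: 15.4
finger_force: 60.0
```

Call:
servo_tool:
  rows:
    - [0, 0, 0, 0, 0, -1, 1]
    - [0, 0, 0, 0, 0, 0, 1]

```text
clock: 33.25
eef_pos: [489.2, -282.0, 17.6]
eef_rot: [3.14, 0.174, 0.086]
wrist_force: [-0.4, 0.4, -2.0]
finger_gap: 15.4
finger_force: 60.0
```

Call:
servo_tool:
  rows:
    - [0, 0, 0, 0, 0, -1, 1]
    - [0, 0, 0, 0, 0, 0, 1]

```text
clock: 33.5
eef_pos: [489.2, -282.0, 16.5]
eef_rot: [3.14, 0.174, 0.086]
wrist_force: [0.4, -0.6, -1.5]
finger_gap: 15.4
finger_force: 60.0
```

Call:
servo_tool:
  rows:
    - [0, 0, 0, 0, 0, -0.8, 1]
    - [0, 0, 0, 0, 0, 0, 1]

```text
clock: 33.75
eef_pos: [489.3, -282.0, 15.9]
eef_rot: [3.14, 0.174, 0.086]
wrist_force: [-0.2, -0.8, 0.0]
finger_gap: 15.5
finger_force: 60.0
```

Contact. I'll open the fingers and retreat along the tool axis (d = (-0.173, -0.015, -0.985)).

Call:
servo_tool:
  rows:
    - [0, 0, 0, 0, 0, -0.4, 1]
    - [0, 0, 0, 0, 0, 0, 0.53]
    - [0, 0, 0, 0, 0, 0, 0.53]
    - [0, 0, 0, 0, 0, 0, 0.53]
    - [0, 0, 0, 0, 0, 0, 0.53]
    - [0, 0, 0, 2.6, 0.2, 15, 0.53]
    - [0, 0, 0, 3.5, 0.3, 20, 0.53]
    - [0, 0, 0, 3.5, 0.3, 20, 0.53]
    - [0, 0, 0, 3.5, 0.3, 20, 0.53]
    - [0, 0, 0, 0, 0, 30, 0.53]
    - [0, 0, 0, 0, 0, 40, 0.53]
    - [0, 0, 0, 0, 0, 40, 0.53]
    - [0, 0, 0, 0, 0, 0, 0.53]
    - [0, 0, 0, 0, 0, 0, 0.53]

```text
clock: 35.5
eef_pos: [502.2, -280.7, 200.4]
eef_rot: [3.14, 0.174, 0.086]
wrist_force: [0.4, -0.6, 0.0]
finger_gap: 44.2
finger_force: 0.0
```

```bash
python3 -c "
from h import *
st=manip.read_state(); print(st['clock'],st['eef_pos'],st['finger_gap'],st['wrist_force'])
im=manip.camera('wrist'); cv2.imwrite('pics/wend.png',im[:,:,::-1]); h=cv2.cvtColor(im,cv2.COLOR_RGB2HSV)
m=((h[...,0]>8)&(h[...,0]<25)&(h[...,1]>75)&(h[...,2]>90)).astype(np.uint8); m[:,:215]=0;m[:,295:]=0;m[:90]=0;m[300:]=0
n,l,s,c=cv2.connectedComponentsWithStats(m); i=1+np.argmax(s[1:,4]); ys,xs=np.where(l==i)
a=xs[ys==ys.min()].mean(),ys.min(); b=xs[ys==ys.max()].mean(),ys.max(); print('handle',s[i],'end',wonz(*a,82,st),'base',wonz(*b,28,st))
"
```

```text
35.5 [ 502.22072379 -280.73475428  200.38560539] 44.20407229789279 [ 0.37252655 -0.56994768  0.04440655]
handle [247 137  14  66 844] end [ 532.1 -276.6] base [ 430.8 -286. ]
```

```bash
python3 -c "
from h import *
print(manip.sign_off())"
```

```text
the job is handed in; nothing more can be done
None
```

The job is handed in at 35.5 s: three dates are in the dish (count read from the camera pixels), the other two are still in the box, and the scoop lies right way up on the open marble with the gripper clear of it.

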